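# Set the grinder's work rest with the gauge blade

## Robot

A 6-joint arm with a two-finger parallel gripper is mounted at the origin on the work surface. World frame = base frame: x ahead of the robot, y to its left, z up, the work surface at z = 0. Lengths are in m, angles in rad, forces in N, time in s.
With the tool pointing down it reaches from about 0.225 to 0.875 m from the base axis. Payload 3.4 kg.
Tool frame: the origin (TCP) lies midway between the tips of the shut fingers; the grasp point (between the pads) lies 19 mm behind it; x points along the fingers, y is the direction in which the jaws open and shut, and the axes are right-handed (so a half turn about x gives the same grasp; the last joint's range is limited). The gripper opens to 85 mm and grips with 20 to 120 N. Pads are 22 mm wide; open, the fingers measure 114 mm over their backs; the gripper's body (76 mm by 85 mm) begins 54 mm behind the grasp point. The pads swing forward as they close: fully open they stand 13 mm farther back than shut.
Start: joints at [-1.285, 0.276, 1.505, -0, 1.361, -0.121], TCP at [0.228, -0.528, 0.194] pointing down, gripper open.
Joint ranges: [-2.89, 2.89], [-0.75, 2.08], [0.22, 2.7], [-1.18, 4.32], [0.11, 2.71], [-2.7, 2.7]. Speed limits (rad/s): [2.57, 2.57, 3.14, 3.14, 3.14, 3.14].

## Interface

Orientations are given as a 3x3 rotation matrix whose columns are the frame's x, y, z axes.
In Python, from rig import manip, imaging gives the robot as it stands.
- The arm moves only by the tool jog_arm, never from a script. Its argument "commands" is a list of rows, each a list of 6 numbers: the shift along the tool's x, y, z in mm, then the turn, a rotation vector about the tool's x, y, z in rad. In form: [[x, y, z, ax, ay, az], ...]. A call has exactly 8 rows; each row shifts and turns the pose as measured when the row begins, along the tool's axes as they then stand; what a row does not reach is not made up. A row lasts 1/8 s, in which the tool goes at most 62.5 mm and 10.7 degrees, less where a joint would pass 70% of its speed; a pose out of reach is approached as far as the arm can. A call is refused whole if a number of a shift passes 62.5 or a number of a turn 0.188, either way. A call with a gripper value outside its range is refused whole. "grip" is the opening, from 0 (shut) to 1 (fully open), set as the call begins (left out, the last holds). The fingers move at their own pace and stop on an object; "force" is the grip in N (left out, the last holds). Time passes only in rows, so rows that do not move let the fingers close, or fill a call up. It gives the time, the measured TCP pose, the force and the opening at its end, in the units of the state.
- manip.get_obs(): the state, without advancing time (a new reading comes with each control period).
- imaging.snapshot(name): name is "side" or "top" or "wrist"; returns a dict with "frame" (420x560x3 uint8, red, green, blue), "depth" (420x560 float32, m along the optical axis (not along the pixel's ray), 0 where there is no reading), "fovy" (degrees; the focal length in pixels is half the picture's height over the tangent of half this angle, whatever the lens; pixels are square), "cx", "cy" (the principal point, pixels), "R" (3x3) and "t" (3): a world point X has camera coordinates R X + t; the wrist camera has in their place "tool_from_camera" (4x4, takes a point from camera to tool coordinates, whose origin is the TCP and whose axes are the tool frame's). Camera axes: x right, y down, z forward; pixel columns grow to the right and rows downward; lengths in m; the calibration is good to about 2 mm. The wrist camera is an equidistant fisheye: a pixel r from the principal point sees the ray r / f radians off the axis. A picture is of the moment at which its call begins: read the wrist's pose just before it.
- manip.hand_in(): hands the job in, once; it reports no verdict.
The state is a dict: "t": time; "q": joint angles; "qvel": joint speeds; "joint_torque": joint torques, N m; "tool_pos": TCP position; "ee_rot": TCP orientation; "ft_force": force on the tool from outside, world axes, zero at the start; "ft_torque": the same for the moment, N m; "finger_gap": finger opening in m.
Only numpy, scipy, OpenCV 4.12 (cv2) and the standard library are available. Lean on these libraries where they do the work, as an engineer would, in place of code of your own. Each camera call takes 0.05 s, during which the arm holds its last target.

## Task

The left wheel of the bench grinder has worn and its work rest now stands too far off: take the setting gauge from the tool block, reach in under the eye shield without bumping it, and put the gauge's flat blade down into the gap between rest and wheel, square to the wheel, until its foot sits flat on the rest, and let go. Then push the rest gently in towards the wheel until the blade is lightly nipped between rest and wheel, and leave it so, gauge upright in the gap, for the clamp screw to be tightened. Do not cram the blade hard against the stone, and leave the other tools and things on the bench where they are.

Things in the scene. Friction and masses are not known exactly. Their poses are not given: they have to be found in the camera images.
- gauge: setting gauge, 190 to 300 g: flat upright steel blade 4 mm thick (x), 30 wide (y), reaching 28 mm below the origin; on its -x face a steel foot, x -34 to -2, 44 wide, z 0 to 10; wooden handle above. Origin: mid blade, level with the foot's underside; z up, +x out of the bare face. Starts upright in a slot of the tool block, foot on its top. Stands by itself when its foot is on a level surface
- gauge_handle (a point): where to grip the gauge: centre of its flat dark-wood handle, 62 mm above the foot's underside and 8 mm to -x of mid blade. The handle is 28 mm wide (y; flat parallel sides, grip across them, leaning as needed), 20 mm thick (x), from 12 to 92 mm above the foot's underside. Axes as the gauge's
- rack: fixed wooden tool block 76 x 290 mm, 60 mm high, origin at the centre of its underside. Three slots in its top, each 9 (x) by 37 (y) mm, 37 deep, at x +10 and y -100, 0, +100 mm, hold the gauge, a file and a scraper in any order, all with the block's yaw
- grinder: bench grinder, fixed, switched off: two 150 mm wheels on a level axle along its y, 150 mm above the bench. Origin: on the bench below the middle of the left wheel (at +y, the one to set); +x from rest to wheel, away from the worker. Motor and the other wheel (already set) are at -y. The left guard leaves the wheel's front open from 65 degrees above to 40 below the axle
- wheel: left grinding wheel, grey stone 25 mm wide (y); origin on the axle at mid width, axes as the grinder's. Its bare front faces the rest at axle height: 75 mm from the axle (towards -x) when new, now worn back by an unknown 0 to 12 mm. It does not turn. The stone can chip: press the blade on it with less than about 15 N
- shield: clear eye shield in a black rim, fixed over the rest, 122 mm wide; origin and axes are the grinder's. It overhangs the gap, so a gripper that holds the gauge there must lean back to the worker (fingers pointing down and to +x, 25 to 40 degrees from vertical), and the gauge comes in from the front, low over the rest
- shield_edge (a point): middle of the eye shield's lower front edge: 84 mm in front of the axle (-x), 313 mm above the bench, 160 mm above the rest's top. From it the shield rises up and back (+x) at 38 degrees for 80 mm. Axes as the grinder's
- rest_edge (a point): middle of the left work rest's top edge that faces the wheel. Axes as the grinder's (+x to the wheel). The rest's top is level, 153 mm above the bench (3 mm above the axle): a steel table 90 mm wide (y -45 to 45), 50 deep (x -50 to 0), 6 thick. A bar under it at y -42 to -32 leaves the gap clear in the middle
- rest_lip (a point): where to push the rest: middle of the outer face of its front lip, 50 mm in front of the edge (-x) and 10 mm below the top; the lip is 90 mm wide (y) and hangs to 26 mm below the top. It moves with the rest. Axes as the grinder's
- rest (a joint): slide of the left work rest, m: grows as the rest goes towards the wheel, 0 to 0.024; starts 0 to 0.003. The gap is 10.5 mm minus this plus the wheel's unknown wear, so 7.5 to 22.5 mm at the start. Lightly clamped: takes about 4 N to slide and stays where it is left
- file: flat file standing in the tool block with a round turned light-wood handle, 100 mm high, 28 mm thick; leave it alone
- scraper: scraper standing in the tool block with a plain flat dark-wood handle, 85 mm high, 20 x 26 mm, no foot; leave it alone
- bench_block: loose square steel bench block, 80 x 80 x 22 mm, lying in front of the grinder's motor; leave it alone
- quench_pot: loose aluminium quench can, open cup 84 mm across, 85 mm high, in front of the gap between tool block and grinder; leave it alone
Mind the look-alikes: they are no part of the job. What is shaped like the gauge but turquoise is not meant.

How it is judged:
By the outcome, as a careful person would: the job done as asked, in the order asked, and still so for the second after the job is handed in, with the robot touching nothing.
It also fails if it takes over 59 s, if anything falls off the work surface, if the arm or the gripper's body presses on something with over 40 N, if the wrist force passes 120 N, or if a joint passes its speed limit or range.

## Working session

There is one attempt and no reset: what is moved stays moved. The work goes in short steps, Python scripts to look and compute and a tool call to move; the robot and the scene stay as the last step left them, time stands still between calls to the robot, and variables do not carry over. Pictures are saved under pics/ and viewed, and the job is handed in when it is done.

Besides the shell and the picture viewer there is one more tool, called after ">>>" by a JSON object that holds its "fn" and its "kwargs". jog_arm: Moves the arm, as the interface text tells. Its arguments: {"type":"object","properties":{"commands":{"type":"array"},"grip":{"type":"number"},"force":{"type":"number"}},"required":["commands"]}

```bash
ls; mkdir -p pics; cat > h.py <<'E'
import numpy as np, cv2
from rig import manip, imaging
def snap(n,tag):
    s=imaging.snapshot(n); cv2.imwrite(f'pics/{tag}.png',s['frame'][:,:,::-1]); np.savez(f'pics/{tag}.npz',**s); return s
def load(tag): return dict(np.load(f'pics/{tag}.npz'))
def cloud(s):
    d=s['depth']; H,W=d.shape; f=H/2/np.tan(np.radians(float(s['fovy']))/2)
    v,u=np.mgrid[:H,:W]; P=np.stack([(u-s['cx'])/f*d,(v-s['cy'])/f*d,d],-1)
    P=(P-s['t'])@s['R']   # R^T (p-t)
    P[d==0]=np.nan; return P
E
python3 - <<'E'
from h import *
o=manip.get_obs(); print({k:np.round(v,3) for k,v in o.items()})
for n in ('side','top','wrist'):
    s=snap(n,n+'0'); print(n,s['fovy'],s['cx'],s['cy'],[np.round(s[k],3).tolist() for k in s if k in('R','t','tool_from_camera')])
E
```

```text
pics
{'t': np.float64(0.0), 'q': array([-1.285,  0.277,  1.506,  0.   ,  1.361, -0.121]), 'qvel': array([-0.001,  0.001,  0.001, -0.002,  0.001, -0.001]), 'joint_torque': array([ 1.0000e-03, -4.1677e+01, -2.4580e+01, -0.0000e+00,  1.1000e-02,
       -0.0000e+00]), 'tool_pos': array([ 0.227, -0.528,  0.193]), 'ee_rot': array([[-0.   ,  0.396, -0.918],
       [ 0.002, -0.918, -0.396],
       [-1.   , -0.002, -0.   ]]), 'ft_force': array([-0.828, -0.426,  0.561]), 'ft_torque': array([-0.052,  0.   , -0.034]), 'finger_gap': np.float64(0.086)}
side 43.224278759457945 281.3314342852674 206.62314758445942 [[[-0.751, -0.66, 0.019], [-0.395, 0.427, -0.813], [0.528, -0.619, -0.581]], [0.434, 0.377, 1.309]]
top 50.17579451821562 277.8491756607973 211.5156936461553 [[[0.02, -1.0, -0.004], [-0.99, -0.019, -0.137], [0.137, 0.006, -0.991]], [-0.004, 0.602, 1.227]]
wrist 65.70646984690485 282.5100164171052 206.16985267407856 [[[-0.0, -0.285, 0.959, -0.181], [1.0, 0.0, 0.0, -0.001], [-0.0, 0.959, 0.285, -0.073], [0.0, 0.0, 0.0, 1.0]]]
```

View pics/side0.png

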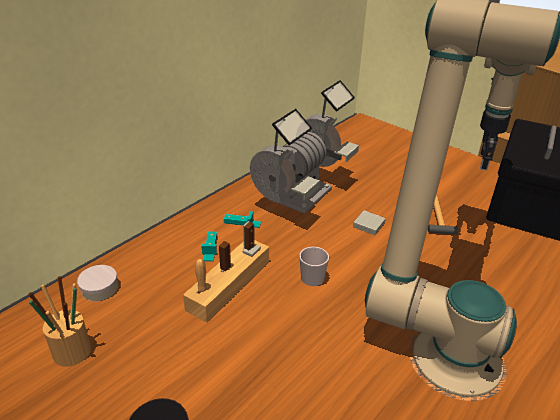

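View pics/top0.png

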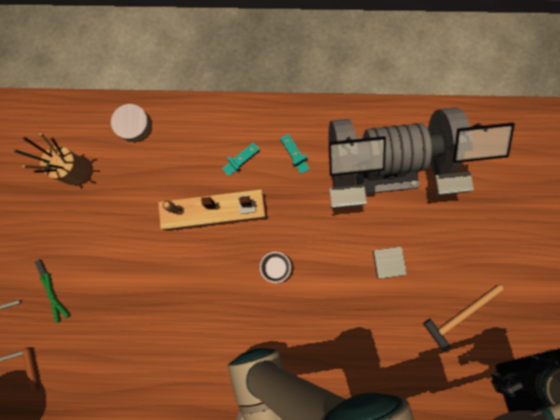

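View pics/wrist0.png

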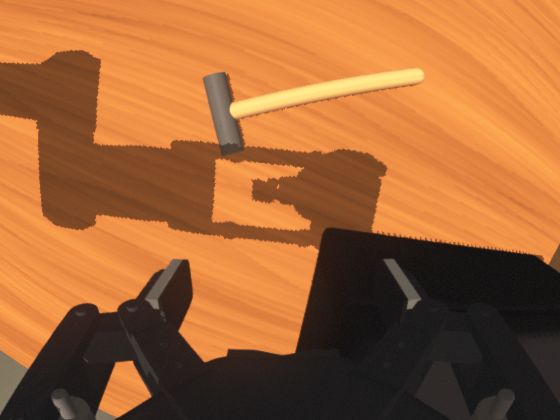

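```bash
python3 - <<'E'
from h import *
for t,(a,b,c,d) in (('side0',(180,300,180,330)),('top0',(180,260,150,280))):
    s=load(t); im=s['frame'][a:b,c:d,::-1]
    cv2.imwrite(f'pics/{t}_rack.png',cv2.resize(im,None,fx=4.5,fy=4.5,interpolation=2))
s=load('top0'); cv2.imwrite('pics/top_gr.png',cv2.resize(s['frame'][100:220,310:530,::-1],None,fx=3.6,fy=3.6,interpolation=2))
s=load('side0'); cv2.imwrite('pics/side_gr.png',cv2.resize(s['frame'][75:225,230:370,::-1],None,fx=4,fy=4,interpolation=2))
P=cloud(load('top0'))
for uv in ((247,203),(240,210),(209,203),(190,215),(348,197),(336,198),(360,197),(348,192),(385,140),(343,130),(390,262),(100,250)):
    print(uv,P[uv[1],uv[0]].round(4))
P=cloud(load('side0'))
for uv in ((249,237),(251,250),(225,255),(306,187),(320,190),(290,165)):
    print(uv,P[uv[1],uv[0]].round(4))
E
```

```text
(247, 203) [0.6098 0.0882 0.1335]
(240, 210) [0.5995 0.1116 0.0724]
(209, 203) [0.6061 0.1861 0.1456]
(190, 215) [0.584  0.2508 0.064 ]
(348, 197) [ 0.6275 -0.1741  0.1526]
(336, 198) [ 0.6246 -0.1433  0.1508]
(360, 197) [ 0.6275 -0.2045  0.1559]
(348, 192) [ 0.6402 -0.1738  0.1547]
(385, 140) [ 0.7178 -0.223   0.3587]
(343, 130) [ 0.7801 -0.15    0.2331]
(390, 262) [ 0.4664 -0.3121  0.0219]
(100, 250) [ 0.4853  0.5203 -0.0024]
(249, 237) [0.6093 0.1057 0.1177]
(251, 250) [0.6061 0.1019 0.0692]
(225, 255) [0.6069 0.2017 0.1133]
(306, 187) [ 0.6204 -0.1604  0.1531]
(320, 190) [ 0.6955 -0.3411  0.0192]
(290, 165) [ 0.6942 -0.1683  0.1988]
```

View pics/side0_rack.png

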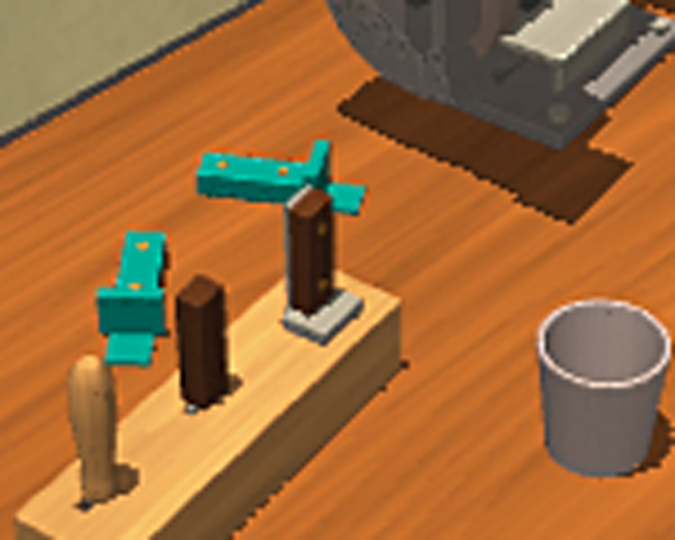

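View pics/side_gr.png

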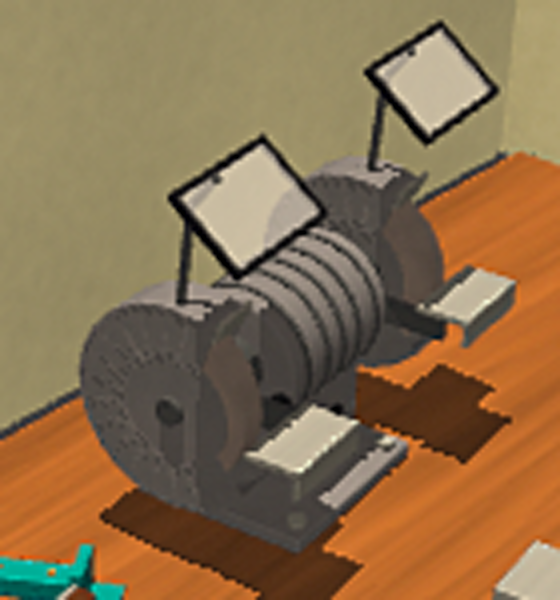

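View pics/top_gr.png

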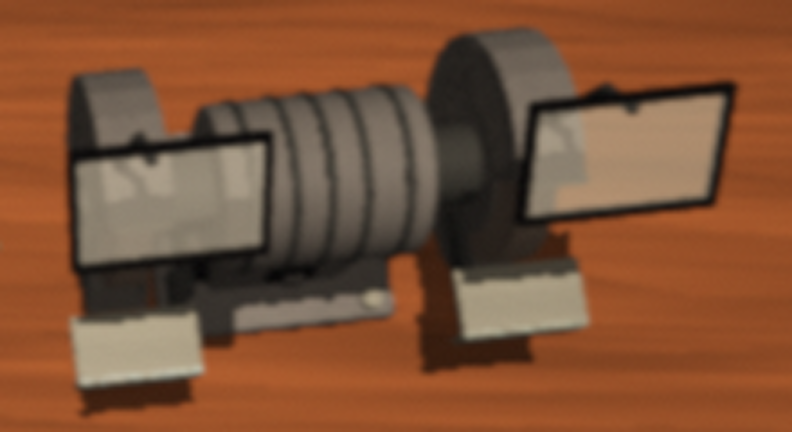

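The picture shows the following:
- **Gauge:** side px (249,237), with a dark flat handle, a steel plate at its back and a steel foot on the block.
- **Scraper:** px (225,255), dark handle, no foot.
- **File:** px (201,276), round light handle.
- **Decoys:** the turquoise look-alikes lie at (209,243) and (240,218).

The gauge is the right-hand one, and the enlarged crop confirms it. Next I fit the rectangles.

```bash
python3 - <<'E'
from h import *
A={}
for t in('top0','side0'):
    P=cloud(load(t)); A[t]=P
    fl=P.reshape(-1,3)
    def sel(x0,x1,y0,y1,z0,z1):
        m=(P[...,0]>x0)&(P[...,0]<x1)&(P[...,1]>y0)&(P[...,1]<y1)&(P[...,2]>z0)&(P[...,2]<z1); return P[m]
    for nm,b in (('bench',(.4,.5,-.2,.2,-.02,.02)),('rest',(.58,.67,-.24,-.12,.142,.163)),('rack',(.52,.66,.03,.36,.05,.066)),('gfoot',(.55,.66,.06,.13,.066,.08)),('gh',(.55,.66,.05,.15,.085,.2)),('shield',(.6,.8,-.28,-.1,.29,.4))):
        q=sel(*b)
        if len(q)<5: print(t,nm,len(q)); continue
        c,wh,an=cv2.minAreaRect(q[:,:2].astype(np.float32)*1000)
        print(t,nm,len(q),'mean',q.mean(0).round(4),'z pct',np.percentile(q[:,2],[5,50,95]).round(4),'rect',np.round(c,1),np.round(wh,1),round(an,1))
E
```

```text
top0 bench 4500 mean [ 0.4498 -0.0016  0.    ] z pct [-0.0046 -0.0001  0.0054] rect [450.   0.] [400.   99.9] 90.0
top0 rest 697 mean [ 0.6316 -0.172   0.1522] z pct [0.1479 0.1524 0.1559] rect [ 635.4 -171.5] [58.4 90.6] 7.6
top0 rack 2279 mean [0.5994 0.1979 0.0592] z pct [0.055  0.0593 0.0634] rect [603.2 195.5] [ 77.3 291. ] 8.2
top0 gfoot 123 mean [0.6056 0.0935 0.0702] z pct [0.0667 0.0699 0.0741] rect [611.9  87. ] [34.6 61.5] 11.5
top0 gh 127 mean [0.6161 0.0951 0.1386] z pct [0.0935 0.1492 0.1537] rect [619.3  96.1] [21.5 27.5] 8.0
top0 shield 1976 mean [ 0.6875 -0.1646  0.3392] z pct [0.3167 0.3389 0.3622] rect [ 693.9 -163.7] [ 82.5 124.8] 7.1
side0 bench 2674 mean [0.445  0.0258 0.001 ] z pct [-0.0031  0.0007  0.0053] rect [4.5e+02 1.0e-01] [ 99.9 399.6] 0.0
side0 rest 316 mean [ 0.629  -0.1684  0.1529] z pct [0.1466 0.1536 0.1571] rect [ 633.5 -171.1] [56.6 98.1] 9.8
side0 rack 1773 mean [0.5925 0.2197 0.0601] z pct [0.054  0.0605 0.0643] rect [603.  196.3] [ 80.9 297.8] 8.2
side0 gfoot 117 mean [0.6061 0.1005 0.071 ] z pct [0.0666 0.0708 0.0766] rect [605.4 102.4] [61.2 39.1] 69.4
side0 gh 252 mean [0.6153 0.1024 0.1245] z pct [0.0876 0.1258 0.1538] rect [619.2  98.8] [25.5 33.5] 10.3
side0 shield 794 mean [ 0.6869 -0.1615  0.3384] z pct [0.3164 0.3388 0.3628] rect [ 695.6 -163.8] [ 87.7 132.8] 7.0
```

```bash
cat >> h.py <<'E'
from scipy.spatial.transform import Rotation as Ro, Slerp
def toolR(yaw,lean):
    y,l=np.radians(yaw),np.radians(lean); f=np.array([np.cos(y),np.sin(y),0]); u=np.array([0,0,1.])
    x=np.sin(l)*f-np.cos(l)*u; yy=np.cross(u,f); return np.stack([x,yy,np.cross(x,yy)],1)
def plan(p1,R1,n,p0=None,R0=None,verb=True):
    o=manip.get_obs()
    if p0 is None: p0,R0=o['tool_pos'],o['ee_rot']
    rv=Ro.from_matrix(R0.T@R1).as_rotvec(); rows=[]
    p=np.array(p0); R=np.array(R0)
    for i in range(n):
        Rn=R0@Ro.from_rotvec(rv*(i+1)/n).as_matrix(); pn=p0+(np.array(p1)-p0)*(i+1)/n
        d=R.T@(pn-p)*1000; w=Ro.from_matrix(R.T@Rn).as_rotvec()
        rows.append([round(float(a),1) for a in d]+[round(float(a),3) for a in w]); p,R=pn,Rn
    if verb: print('dist mm',np.linalg.norm(np.array(p1)-p0)*1000,'rot',np.linalg.norm(rv)); print(rows)
    return rows
def tcp_for_grasp(g,R,back=0): return np.array(g)+R[:,0]*(.019-back)
E
python3 - <<'E'
from h import *
R=toolR(8.2,34); g=np.array([.6194,.0972,.122])
t=tcp_for_grasp(g,R,.10)
print(t,R.round(3))
R0=manip.get_obs()['ee_rot']; print(Ro.from_matrix(R0.T@R).as_rotvec())
# intermediate: yaw via -74
Rm=toolR(-74,15); pm=[.42,-.2,.30]
print('A');plan(pm,Rm,8)
print('B');plan(t,R,8,np.array(pm),Rm)
E
```

```text
[0.57456846 0.09073968 0.18915204] [[ 0.553 -0.143  0.821]
 [ 0.08   0.99   0.118]
 [-0.829  0.     0.559]]
[-2.76145741 -0.11384707  0.84430161]
A
dist mm 394.8504162896309 rot 1.46277904543383
[[-13.3, -28.1, -38.3, -0.179, -0.027, 0.024], [-15.0, -20.5, -42.3, -0.179, -0.027, 0.024], [-16.6, -12.3, -44.8, -0.179, -0.027, 0.024], [-18.0, -3.8, -45.8, -0.179, -0.027, 0.024], [-19.2, 4.9, -45.2, -0.179, -0.027, 0.024], [-20.2, 13.3, -43.0, -0.179, -0.027, 0.024], [-20.9, 21.2, -39.4, -0.179, -0.027, 0.024], [-21.3, 28.3, -34.4, -0.179, -0.027, 0.024]]
B
dist mm 347.43090883313795 rot 1.465825786441282
[[5.7, 28.6, -32.2, -0.164, -0.034, 0.075], [7.0, 33.0, -27.3, -0.164, -0.034, 0.075], [8.8, 36.5, -21.9, -0.164, -0.034, 0.075], [10.9, 38.8, -16.1, -0.164, -0.034, 0.075], [13.4, 40.1, -10.0, -0.164, -0.034, 0.075], [16.2, 40.1, -3.9, -0.164, -0.034, 0.075], [19.1, 38.9, 2.0, -0.164, -0.034, 0.075], [22.1, 36.6, 7.5, -0.164, -0.034, 0.075]]
```

>>> {"fn": "jog_arm", "kwargs": {"commands": [[-13,-28,-38,-0.179,-0.027,0.024],[-15,-20,-42,-0.179,-0.027,0.024],[-17,-12,-45,-0.179,-0.027,0.024],[-18,-4,-46,-0.179,-0.027,0.024],[-19,5,-45,-0.179,-0.027,0.024],[-20,13,-43,-0.179,-0.027,0.024],[-21,21,-39,-0.179,-0.027,0.024],[-21,28,-34,-0.179,-0.027,0.024]], "grip": 1, "force": 50}}

```text
t: 1.15
tool_pos: [0.4175, -0.1911, 0.298]
ee_rot: [[0.078, 0.952, 0.298], [-0.249, 0.308, -0.918], [-0.965, -0.003, 0.261]]
ft_force: [0.4, -0.6, -0.2]
finger_gap: 0.0856
```

```bash
python3 - <<'E'
from h import *
R=toolR(8.2,34); g=np.array([.6194,.0972,.122])
t=tcp_for_grasp(g,R,.10)
o=manip.get_obs(); print(o['t'],o['tool_pos'],o['q'].round(2))
plan(t,R,9)
E
```

```text
1.15 [ 0.41748059 -0.19111896  0.29802664] [-0.41 -0.04  1.66 -0.2   1.35 -0.69]
dist mm 340.55038780565286 rot 1.4335758314833271
[[5.2, 26.3, -26.7, -0.142, -0.031, 0.065], [6.3, 29.4, -22.9, -0.142, -0.031, 0.065], [7.7, 31.9, -18.8, -0.142, -0.031, 0.065], [9.3, 33.7, -14.4, -0.142, -0.031, 0.065], [11.2, 34.8, -9.8, -0.142, -0.031, 0.065], [13.2, 35.1, -5.2, -0.142, -0.031, 0.065], [15.4, 34.6, -0.7, -0.142, -0.031, 0.065], [17.7, 33.3, 3.6, -0.142, -0.031, 0.065], [19.9, 31.2, 7.7, -0.142, -0.031, 0.065]]
```

>>> {"fn": "jog_arm", "kwargs": {"commands": [[5,26,-27,-0.142,-0.031,0.065],[6,29,-23,-0.142,-0.031,0.065],[8,32,-19,-0.142,-0.031,0.065],[9,34,-14,-0.142,-0.031,0.065],[11,35,-10,-0.142,-0.031,0.065],[13,35,-5,-0.142,-0.031,0.065],[15,35,-1,-0.142,-0.031,0.065],[18,33,4,-0.142,-0.031,0.065]]}}

```text
t: 2.15
tool_pos: [0.5546, 0.075, 0.2005]
ee_rot: [[0.542, -0.036, 0.839], [0.03, 0.999, 0.023], [-0.84, 0.013, 0.543]]
ft_force: [0.3, 0.8, 1.0]
finger_gap: 0.0857
```

```bash
python3 - <<'E'
from h import *
s=snap('wrist','w1')
R=toolR(8.2,34); g=np.array([.6194,.0972,.122])
o=manip.get_obs(); print(o['t'],o['tool_pos'],o['q'].round(2))
plan(tcp_for_grasp(g,R,.05),R,3)
plan(tcp_for_grasp(g,R,-.002),R,5,tcp_for_grasp(g,R,.05),R)
E
```

```text
2.2 [0.553901   0.07622079 0.1977532 ] [-0.02 -0.03  2.03  0.08  0.57 -1.68]
dist mm 72.00473536140227 rot 0.10717918410422936
[[22.9, 5.3, 4.7, -0.031, -0.007, 0.015], [23.0, 4.8, 4.7, -0.031, -0.007, 0.015], [23.1, 4.3, 4.7, -0.031, -0.007, 0.015]]
dist mm 52.000000000000014 rot 0.0
[[10.4, -0.0, 0.0, 0.0, 0.0, 0.0], [10.4, 0.0, 0.0, 0.0, 0.0, 0.0], [10.4, -0.0, 0.0, 0.0, 0.0, 0.0], [10.4, 0.0, 0.0, 0.0, 0.0, 0.0], [10.4, -0.0, 0.0, 0.0, 0.0, 0.0]]
```

View pics/w1.png

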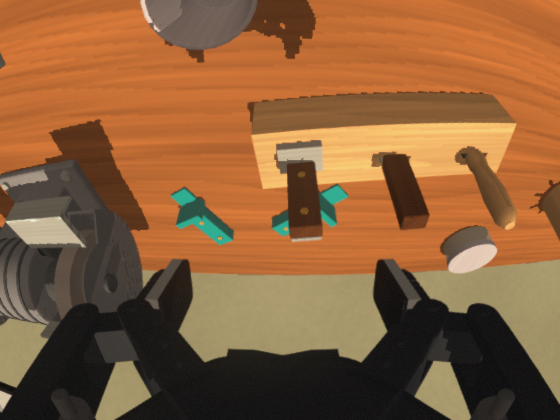

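The wrist picture shows the gauge handle at (304,200), with a steel foot at (300,152). It stands between the fingers, as measured.

>>> {"fn": "jog_arm", "kwargs": {"commands": [[23,5,5,-0.031,-0.007,0.015],[23,5,5,-0.031,-0.007,0.015],[23,4,5,-0.031,-0.007,0.015],[11,0,0,0,0,0],[11,0,0,0,0,0],[10,0,0,0,0,0],[10,0,0,0,0,0],[10,0,0,0,0,0]]}}

```text
t: 3.2
tool_pos: [0.6326, 0.0989, 0.1022]
ee_rot: [[0.551, -0.14, 0.822], [0.079, 0.99, 0.115], [-0.83, 0.002, 0.557]]
ft_force: [0.1, 0.1, 0.4]
finger_gap: 0.0853
```

```bash
python3 - <<'E'
from h import *
s=snap('wrist','w2')
R=toolR(8.2,34); g=np.array([.6194,.0972,.122])
o=manip.get_obs(); print(o['t'],o['tool_pos'],o['q'].round(2))
plan(tcp_for_grasp(g,R,-.002),R,1)
E
```

```text
3.25 [0.63256537 0.09889664 0.10099047] [-0.01  0.21  2.07  0.29  0.3  -1.96]
dist mm 3.916316220729894 rot 0.005636598332575544
[[-3.8, 0.2, 0.7, -0.004, -0.004, 0.0]]
```

View pics/w2.png

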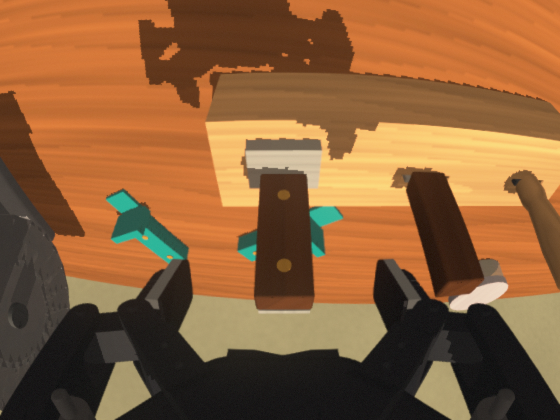

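>>> {"fn": "jog_arm", "kwargs": {"commands": [[-3,0,0.5,0,0,0],[0,0,0,0,0,0],[0,0,0,0,0,0],[0,0,0,0,0,0],[0,0,0,0,0,0],[0,0,0,0,0,0],[0,0,0,0,0,0],[0,0,0,0,0,0]], "grip": 0, "force": 60}}

```text
t: 4.25
tool_pos: [0.6311, 0.0989, 0.1046]
ee_rot: [[0.551, -0.14, 0.823], [0.079, 0.99, 0.115], [-0.831, 0.002, 0.556]]
ft_force: [0.3, -0.7, -0.4]
finger_gap: 0.0258
```

```bash
python3 - <<'E'
from h import *
s=snap('wrist','w3'); s=snap('side','s3')
o=manip.get_obs(); print(o['t'],o['tool_pos'],o['q'].round(2),o['ft_force'],o['finger_gap'])
print(o['ee_rot'].round(3))
plan(o['tool_pos']+[0,0,.06],o['ee_rot'],8)
E
```

```text
4.35 [0.63106616 0.09884623 0.10453731] [-0.01  0.2   2.07  0.28  0.3  -1.96] [0.12085218 1.52048562 0.00872244] 0.02543508278965855
[[ 0.55  -0.14   0.823]
 [ 0.079  0.99   0.115]
 [-0.831  0.002  0.556]]
dist mm 60.0 rot 0.0
[[-6.2, 0.0, 4.2, 0.0, 0.0, 0.0], [-6.2, 0.0, 4.2, 0.0, 0.0, 0.0], [-6.2, 0.0, 4.2, 0.0, 0.0, 0.0], [-6.2, 0.0, 4.2, 0.0, 0.0, 0.0], [-6.2, 0.0, 4.2, 0.0, 0.0, 0.0], [-6.2, 0.0, 4.2, 0.0, 0.0, 0.0], [-6.2, 0.0, 4.2, 0.0, 0.0, 0.0], [-6.2, 0.0, 4.2, 0.0, 0.0, 0.0]]
```

View pics/w3.png

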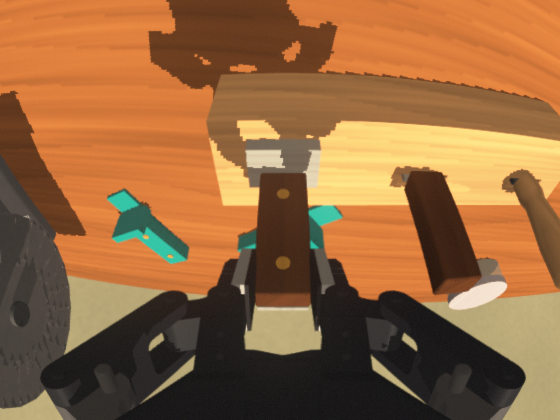

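>>> {"fn": "jog_arm", "kwargs": {"commands": [[-5,0,3.3,0,0,0],[-6,0,4,0,0,0],[-7,0,4.7,0,0,0],[-8,0,5.4,0,0,0],[-8,0,5.4,0,0,0],[-8,0,5.4,0,0,0],[-8,0,5.4,0,0,0],[-8,0,5.4,0,0,0]]}}

```text
t: 5.35
tool_pos: [0.6288, 0.0988, 0.1767]
ee_rot: [[0.545, -0.14, 0.827], [0.079, 0.99, 0.116], [-0.835, 0.003, 0.551]]
ft_force: [0.0, 0.4, -2.7]
finger_gap: 0.0256
```

```bash
cat >> h.py <<'E'
GY=7.4; GO=np.array([.746,-.157,0.])   # grinder est
def Rg(y=None):
    y=np.radians(GY if y is None else y); return np.array([[np.cos(y),-np.sin(y),0],[np.sin(y),np.cos(y),0],[0,0,1]])
# tool pose relative to gauge at grasp
Rt0=np.array([[0.55,-0.14,0.823],[0.079,0.99,0.115],[-0.831,0.002,0.556]])
u,_,v=np.linalg.svd(Rt0); Rt0=u@v
pt0=np.array([.63107,.09885,.1045])
Rga=Rg(8.2); pga=np.array([.6273,.0983,.060])
G_T_R=Rga.T@Rt0; G_T_p=Rga.T@(pt0-pga)
def tool_from_gauge(pg,yaw,tilt):
    """pg = world gauge origin, tilt deg: handle back toward worker"""
    t=np.radians(-tilt); Ry=np.array([[np.cos(t),0,np.sin(t)],[0,1,0],[-np.sin(t),0,np.cos(t)]])
    R=Rg(yaw)@Ry; return pg+R@G_T_p, R@G_T_R
def gauge_now(o=None):
    o=o or manip.get_obs(); R=o['ee_rot']@G_T_R.T; return o['tool_pos']-R@G_T_p, R
def gr(x,y,z): return GO+Rg()@np.array([x,y,z])
E
python3 - <<'E'
from h import *
snap('side','s4'); snap('wrist','w4')
o=manip.get_obs(); print(o['t'],o['tool_pos'],o['q'].round(2),o['ft_force'],o['finger_gap'])
print(gauge_now(o)[0], G_T_p)
p,R=tool_from_gauge(gr(-145,0,0)*0+gr(-.145,0,.215),GY,10); print(p)
plan(p,R,8)
E
```

```text
5.45 [0.63005691 0.09876034 0.17816332] [-0.01  0.1   1.95  0.17  0.51 -1.84] [ 0.35012895 -0.47386837 -1.45146446] 0.025594097733687756
[0.62617682 0.09820269 0.13367288] [3.80990230e-03 6.66584693e-06 4.45000000e-02]
[ 0.59826461 -0.17618076  0.25948553]
dist mm 288.4729773953662 rot 0.17758763284853993
[[-13.4, -33.4, -1.6, 0.001, -0.022, -0.001], [-13.4, -33.5, -1.3, 0.001, -0.022, -0.001], [-13.4, -33.5, -0.9, 0.001, -0.022, -0.001], [-13.3, -33.5, -0.6, 0.001, -0.022, -0.001], [-13.3, -33.5, -0.3, 0.001, -0.022, -0.001], [-13.3, -33.5, 0.1, 0.001, -0.022, -0.001], [-13.2, -33.5, 0.4, 0.001, -0.022, -0.001], [-13.2, -33.6, 0.8, 0.001, -0.022, -0.001]]
```

View pics/s4.png

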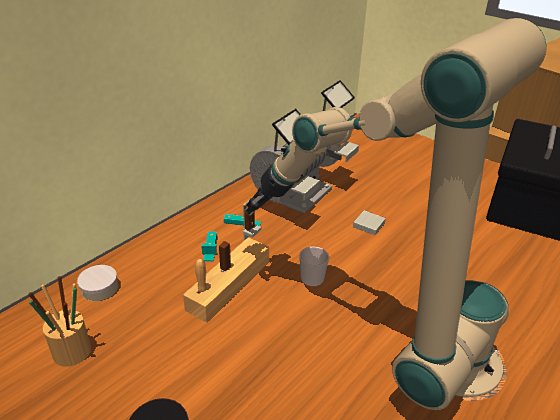

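View pics/w4.png

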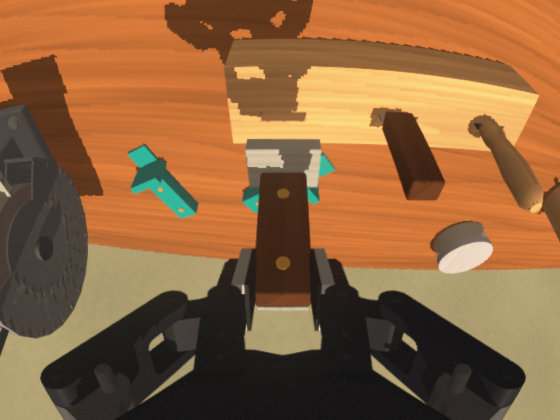

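The gauge is out of the block at side px (250,220), upright in the grip. The file and scraper have not moved. Next I move to a standoff in front of the rest.

>>> {"fn": "jog_arm", "kwargs": {"commands": [[-14,-33,-1.6,0,-0.022,0],[-13,-33,-1.3,0,-0.022,0],[-13,-33,-1,0,-0.022,0],[-13,-33,-0.6,0,-0.022,0],[-13,-34,-0.3,0,-0.022,0],[-13,-34,0,0,-0.022,0],[-13,-34,0.4,0,-0.022,0],[-13,-30,0.8,0,-0.022,0]]}}

```text
t: 6.45
tool_pos: [0.6089, -0.1606, 0.2755]
ee_rot: [[0.649, -0.107, 0.753], [0.067, 0.994, 0.083], [-0.758, -0.003, 0.653]]
ft_force: [0.1, 0.9, -4.0]
finger_gap: 0.0254
```

```bash
python3 - <<'E'
from h import *
o=manip.get_obs()
snap('wrist','w5'); snap('side','s5');snap('top','t5')
import pickle
o=manip.get_obs(); pickle.dump(o,open('pics/o5.pkl','wb')); print(o['t'],o['tool_pos'],o['q'].round(2),o['ft_force'],o['finger_gap'])
pg,R=gauge_now(o); print('gauge in grinder',Rg().T@(pg-GO), (Rg().T@R).round(3))
E
```

```text
6.6 [ 0.60962224 -0.16070156  0.27615026] [-0.67  0.01  1.87  0.67  0.83 -2.7 ] [-0.20707154  0.21675822 -3.61368277] 0.025598892155833476
gauge in grinder [-0.13403681  0.01355464  0.23152043] [[ 0.992  0.02  -0.123]
 [-0.019  1.     0.009]
 [ 0.123 -0.007  0.992]]
```

View pics/w5.png

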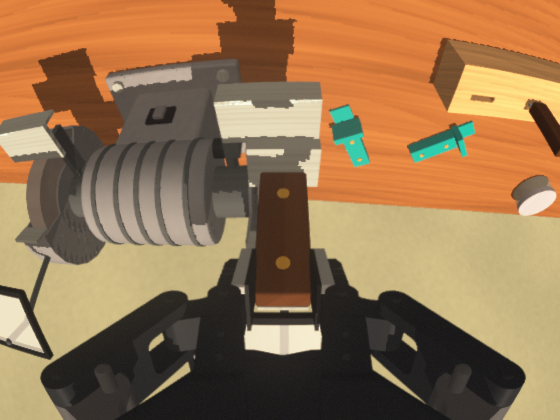

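View pics/s5.png

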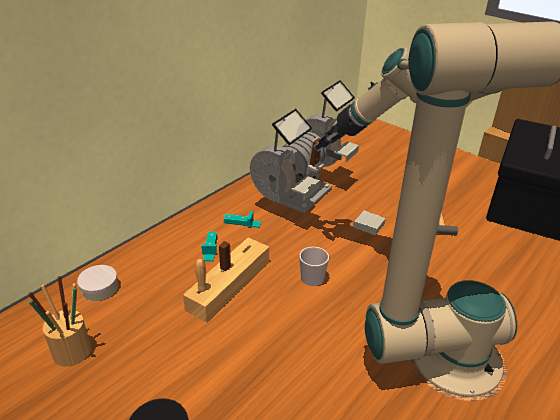

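```bash
cat > kin.py <<'E'
import numpy as np
from scipy.spatial.transform import Rotation as Ro
from scipy.optimize import least_squares
def rot(a,t): return Ro.from_euler(a,t).as_matrix()
def fk(q,p):
    # p: h0,r0,d,L1,L2z,L2x,Lt, offsets q1..q6 fixed
    h0,r0,d,L1,L2,e,Lt=p
    R=rot('z',q[0]); P=R@np.array([r0,d,h0])
    R=R@rot('y',q[1]); P=P+R@np.array([0,0,L1])
    R=R@rot('y',q[2]); P=P+R@np.array([e,0,L2])
    R=R@rot('z',q[3])@rot('y',q[4])@rot('z',q[5]); P=P+R@np.array([0,0,Lt])
    T=R@TOOL
    return P,T
# at q-start: tool z(dir) = x_tool
TOOL=np.array([[0,0,1.],[0,1,0],[1,0,0]])
E
python3 - <<'E'
from kin import *; import kin, pickle
q=np.array([-1.285,.277,1.506,0,1.361,-.121])
o5=pickle.load(open('pics/o5.pkl','rb'))
p=[.2,0,.07,.4,.4,0,.3]
P,T=fk(q,p); Rs=np.array([[0,.396,-.918],[.002,-.918,-.396],[-1,-.002,0]])
# find constant tool rotation using both
kin.TOOL=np.eye(3)
A=fk(q,p)[1]; B=fk(o5['q'],p)[1]
print((A.T@Rs).round(3)); print((B.T@o5['ee_rot']).round(3))
E
```

```text
[[-0.001 -1.    -0.   ]
 [ 0.001  0.    -1.   ]
 [ 1.    -0.    -0.   ]]
[[-0. -1. -0.]
 [-0.  0. -1.]
 [ 1. -0. -0.]]
```

Orientation model exact. I fit the lengths and check the joint values along the path for both grasp flips.

```bash
python3 - <<'E'
s=open('kin.py').read()
i=s.index('# at q-start')
s=s[:i]+"TOOL=np.array([[0,-1.,0],[0,0,-1],[1,0,0]])\n"
open('kin.py','w').write(s)
E
cat >> kin.py <<'E'
import pickle
o5=pickle.load(open('pics/o5.pkl','rb'))
D=[([-1.285,.277,1.506,0,1.361,-.121],[.227,-.528,.193],3),
([-.41,-.04,1.66,-.2,1.35,-.69],[.4175,-.1911,.298],.4),
([-.02,-.03,2.03,.08,.57,-1.68],[.5539,.0762,.1978],.4),
([-.01,.21,2.07,.29,.30,-1.96],[.6326,.0989,.1010],.4),
([-.01,.10,1.95,.17,.51,-1.84],[.6301,.0988,.1782],.4),
(o5['q'],o5['tool_pos'],3)]
def res(p): return np.concatenate([w*(fk(q,p)[0]-x) for q,x,w in D]+[.02*np.array([p[1],p[5],p[3]-.45])])
sol=least_squares(res,[.3,0,.07,.45,.4,0,.2]); PK=sol.x
LO=np.array([-2.89,-.75,.22,-1.18,.11,-2.7]); HI=np.array([2.89,2.08,2.7,4.32,2.71,2.7])
def ik(pos,R,q0,lim=True):
    def r(q):
        P,T=fk(q,PK); return np.concatenate([(P-pos)*10,Ro.from_matrix(T.T@R).as_rotvec()])
    b=(LO,HI) if lim else (LO-3,HI+3)
    s=least_squares(r,np.clip(q0,b[0]+1e-3,b[1]-1e-3),bounds=b); return s.x,np.abs(s.fun).max()
E
python3 - <<'E'
from kin import *; from h import *
print(PK.round(4),[ (np.round((fk(q,PK)[0]-x)*1000,1)).tolist() for q,x,w in D])
F=np.diag([1,-1,-1.])
q=o5['q']
for nm,x,z,t in (('standoff',-.134,.2315,7),('standoff2',-.145,.2,10),('over',-.084,.187,10),('final',-.082,.153,0)):
    p,R=tool_from_gauge(gr(x,0,z),GY,t)
    a,e=ik(p,R,o5['q'],False); b,f=ik(p,R@F,o5['q']+[0,0,0,0,0,2.7],True)
    print(nm,a.round(2),round(e,4),'flip',b.round(2),round(f,4))
p,R=tool_from_gauge(pga,8.2,0); a,e=ik(p,R@F,np.array([-.01,.21,2.07,.29,.3,1.18])); print('rackflip',a.round(2),e)
E
```

```text
[ 0.1341 -0.0012  0.0692  0.6322  0.4219  0.0595  0.4024] [[0.2, 0.1, -0.2], [1.8, -0.8, -1.0], [4.3, -0.8, 0.8], [-2.1, -2.0, -5.3], [2.0, -2.7, 3.9], [-0.1, -0.0, 0.2]]
standoff [-0.71  0.03  1.85  0.69  0.87 -2.75] 0.0 flip [-0.71  0.03  1.85  0.69  0.87  0.39] 0.0
standoff2 [-0.76  0.04  1.97  0.85  0.8  -2.97] 0.0 flip [-0.76  0.04  1.97  0.85  0.8   0.17] 0.0
over [-0.65  0.12  1.91  0.85  0.71 -2.9 ] 0.0 flip [-0.65  0.12  1.91  0.85  0.71  0.25] 0.0
final [-0.56  0.19  1.79  0.54  0.76 -2.57] 0.0 flip [-0.56  0.19  1.79  0.54  0.76  0.57] 0.0
rackflip [-0.01  0.2   2.07  0.28  0.3   1.19] 1.1102230246251565e-15
```

```bash
python3 - <<'E'
from h import *
from kin import *
def clear(x,z,t,lean0=33.7,half=.0425):
    # side-plane clearance of body front surface from shield edge, grinder coordinates
    th=np.radians(t); g=np.array([x,z])+np.array([-.0068*np.cos(th)-.060*np.sin(th), .060*np.cos(th)-.0068*np.sin(th)])
    l=np.radians(lean0+t); a=np.array([-np.sin(l),np.cos(l)]); n=np.array([np.cos(l),np.sin(l)])
    d=np.array([-.084,.313])-g; return (d@n-half)*1000,(d@a)*1000
for x,z,t,y in [(-.145,.19,0,0),(-.145,.19,4,0),(-.145,.19,4,-4),(-.12,.19,4,0),(-.12,.19,4,-3),(-.1,.19,4,0),(-.084,.187,0,0),(-.084,.185,4,0),(-.084,.185,6,0),(-.084,.185,6,-3),(-.084,.175,4,0),(-.083,.165,2,0),(-.082,.153,0,0),(-.074,.153,0,0)]:
    p,R=tool_from_gauge(gr(x,0,z),GY+y,t); a,e=ik(p,R,o5['q'],False)
    print(x,z,t,y,'q6',a[5].round(3),'q5',a[4].round(2),'clear/back',np.round(clear(x,z,t),1))
E
```

```text
-0.145 0.19 0 0 q6 -2.621 q5 0.87 clear/back [48.9 14.8]
-0.145 0.19 4 0 q6 -2.758 q5 0.82 clear/back [53.3  6.3]
-0.145 0.19 4 -4 q6 -2.654 q5 0.76 clear/back [53.3  6.3]
-0.12 0.19 4 0 q6 -2.711 q5 0.8 clear/back [33.6 21.6]
-0.12 0.19 4 -3 q6 -2.632 q5 0.76 clear/back [33.6 21.6]
-0.1 0.19 4 0 q6 -2.674 q5 0.79 clear/back [17.7 33.8]
-0.084 0.187 0 0 q6 -2.518 q5 0.83 clear/back [-0.2 51.1]
-0.084 0.185 4 0 q6 -2.655 q5 0.77 clear/back [ 8.1 47.6]
-0.084 0.185 6 0 q6 -2.731 q5 0.74 clear/back [11.6 44.8]
-0.084 0.185 6 -3 q6 -2.652 q5 0.7 clear/back [11.6 44.8]
-0.084 0.175 4 0 q6 -2.676 q5 0.75 clear/back [14.3 55.5]
-0.083 0.165 2 0 q6 -2.621 q5 0.75 clear/back [15.4 67.1]
-0.082 0.153 0 0 q6 -2.572 q5 0.76 clear/back [17.  80.5]
-0.074 0.153 0 0 q6 -2.557 q5 0.76 clear/back [10.3 85. ]
```

```bash
cat >> h.py <<'E'
def wcloud(s,o):
    d=s['depth'].astype(float); H,W=d.shape; f=H/2/np.tan(np.radians(float(s['fovy']))/2)
    v,u=np.mgrid[:H,:W]; a=(u-s['cx']);b=(v-s['cy']); r=np.hypot(a,b)+1e-9; th=r/f
    k=np.tan(th)/r; P=np.stack([a*k*d,b*k*d,d],-1)
    T=s['tool_from_camera']; P=P@T[:3,:3].T+T[:3,3]
    P=P@o['ee_rot'].T+o['tool_pos']; P[d==0]=np.nan; return P
def wproj(X,s,o):
    T=np.linalg.inv(s['tool_from_camera']); x=(np.atleast_2d(X)-o['tool_pos'])@o['ee_rot']; x=x@T[:3,:3].T+T[:3,3]
    f=s['frame'].shape[0]/2/np.tan(np.radians(float(s['fovy']))/2)
    r=np.hypot(x[:,0],x[:,1]); th=np.arctan2(r,x[:,2]); return np.stack([s['cx']+f*th*x[:,0]/r, s['cy']+f*th*x[:,1]/r],1)
E
python3 - <<'E'
from h import *; import pickle
s=load('w5'); o=pickle.load(open('pics/o5.pkl','rb')); P=wcloud(s,o)
Q=(P-GO)@Rg()
for uv in ((230,100),(310,100),(270,100),(225,125),(268,130),(300,152),(285,145),(285,180),(310,165),(243,155),(243,168),(232,190),(235,150)):
    print(uv,P[uv[1],uv[0]].round(4),Q[uv[1],uv[0]].round(4),s['frame'][uv[1],uv[0]])
im=s['frame'][70:230,190:350,::-1]; cv2.imwrite('pics/w5c.png',cv2.resize(im,None,fx=4,fy=4,interpolation=0))
print(wproj(np.array([gr(-.0855,-.045,.153),gr(-.0855,.045,.153),gr(-.1355,-.045,.153),gr(-.1355,.045,.153)]),s,o).round(1))
pg,R=gauge_now(o); print(wproj(np.array([pg+R@np.array(c) for c in ((-.034,-.022,.01),(-.034,.022,.01),(-.018,-.014,.012),(-.018,.014,.092))]),s,o).round(1))
E
```

```text
(230, 100) [ 0.6112 -0.2037  0.1539] [-0.1397 -0.029   0.1539] [138 133 113]
(310, 100) [ 0.6036 -0.1382  0.1554] [-0.1388  0.037   0.1554] [235 229 200]
(270, 100) [ 0.6071 -0.1707  0.1557] [-0.1395  0.0043  0.1557] [113 104  89]
(225, 125) [ 0.6405 -0.2085  0.154 ] [-0.1112 -0.0375  0.154 ] [226 214 183]
(268, 130) [ 0.6431 -0.1697  0.1544] [-0.1036  0.0007  0.1544] [231 220 188]
(300, 152) [ 0.577  -0.153   0.2388] [-0.1671  0.0257  0.2388] [116 108  91]
(285, 145) [ 0.5764 -0.1619  0.2347] [-0.1688  0.017   0.2347] [120 111  95]
(285, 180) [ 0.591  -0.1602  0.2495] [-0.1542  0.0168  0.2495] [73 48 31]
(310, 165) [ 0.5861 -0.1456  0.2404] [-0.1571  0.0319  0.2404] [229 217 184]
(243, 155) [ 0.8547 -0.2019  0.0011] [ 0.1021 -0.0585  0.0011] [227 133  71]
(243, 168) [ 0.7168 -0.1924  0.1408] [-0.0335 -0.0313  0.1408] [60 56 50]
(232, 190) [ 0.7202 -0.2019  0.1689] [-0.0314 -0.0412  0.1689] [73 68 62]
(235, 150) [ 0.6783 -0.2001  0.1496] [-0.0727 -0.034   0.1496] [62 58 51]
[[221.6 144. ]
 [316.1 142.3]
 [212.3 104.1]
 [319.3 101.4]]
[[242.7 148.4]
 [318.1 148.1]
 [257.7 170.2]
 [310.4 291.5]]
```

View pics/w5c.png

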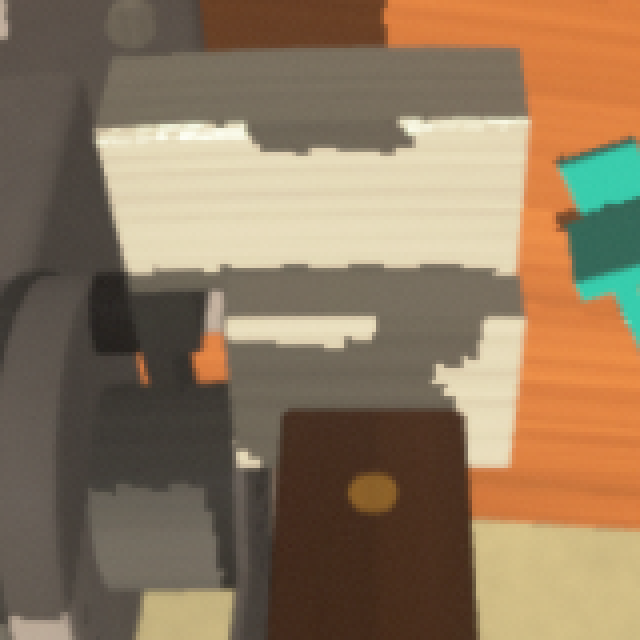

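```bash
python3 - <<'E'
from h import *
for t in ('side0','s4','top0'):
    P=cloud(load(t)); Q=(P-GO)@Rg()
    r=np.hypot(Q[...,0],Q[...,2]-.15); ang=np.degrees(np.arctan2(Q[...,2]-.15,-Q[...,0]))
    m=(r>.055)&(r<.085)&(abs(Q[...,1])<.018)&(ang>5)&(ang<62)
    print(t,m.sum())
    vv,uu=np.where(m)
    for a0 in range(5,62,8):
        k=m&(ang>=a0)&(ang<a0+8)
        if k.sum()>2: print(a0,k.sum(),'r',np.percentile(r[k],[10,50,90]).round(4),'y',np.percentile(Q[k][:,1],[5,50,95]).round(4))
    if m.sum(): 
        A=np.c_[-2*Q[m][:,0],]; 
    # rest
    k=(abs(Q[...,2]-.153)<.006)&(Q[...,0]>-.145)&(Q[...,0]<-.08)&(abs(Q[...,1])<.052)
    for y0 in (-.03,-.01,.01,.03):
        kk=k&(abs(Q[...,1]-y0)<.008)
        if kk.sum()>10: print('rest y',y0,'x range',np.percentile(Q[kk][:,0],[0,2,98,100]).round(4),kk.sum(), 'zmed',np.median(Q[kk][:,2]).round(4))
    kk=k&(Q[...,0]<-.095)&(Q[...,0]>-.13); 
    if kk.sum()>10: print('rest yrange',np.percentile(Q[kk][:,1],[0,1,99,100]).round(4))
E
```

```text
side0 187
5 25 r [0.061  0.0677 0.0716] y [-0.0094  0.009   0.0161]
13 19 r [0.0596 0.0675 0.0709] y [-0.0076  0.0077  0.0147]
21 28 r [0.0586 0.0686 0.0723] y [-0.0108  0.0069  0.0148]
29 24 r [0.0584 0.0682 0.0712] y [-0.0118  0.0079  0.0144]
37 30 r [0.0607 0.0684 0.0724] y [-0.0127  0.0076  0.0153]
45 29 r [0.0602 0.0699 0.0739] y [-0.0132  0.0052  0.0147]
53 31 r [0.0599 0.071  0.0779] y [-0.0123  0.008   0.0164]
rest y -0.03 x range [-0.14   -0.1396 -0.0803 -0.08  ] 49 zmed 0.1538
rest y -0.01 x range [-0.141  -0.1402 -0.0918 -0.0882] 47 zmed 0.154
rest y 0.01 x range [-0.1415 -0.1398 -0.0907 -0.0887] 47 zmed 0.153
rest y 0.03 x range [-0.1421 -0.1405 -0.0895 -0.0867] 55 zmed 0.154
rest yrange [-0.0481 -0.0439  0.047   0.0484]
s4 0
rest y -0.03 x range [-0.14   -0.1389 -0.0827 -0.0803] 43 zmed 0.1536
rest y -0.01 x range [-0.141  -0.1409 -0.0909 -0.0887] 48 zmed 0.153
rest y 0.01 x range [-0.1409 -0.1389 -0.0904 -0.0897] 53 zmed 0.1537
rest y 0.03 x range [-0.1388 -0.1381 -0.0889 -0.0888] 47 zmed 0.1541
rest yrange [-0.0454 -0.0423  0.0481  0.0495]
top0 37
5 13 r [0.0641 0.0694 0.0707] y [-0.0107  0.0009  0.0126]
13 17 r [0.0684 0.0695 0.071 ] y [-0.011   0.002   0.0097]
21 7 r [0.0692 0.0696 0.0715] y [-0.0099  0.0052  0.0117]
rest y -0.03 x range [-0.1407 -0.139  -0.0908 -0.0804] 119 zmed 0.1528
rest y -0.01 x range [-0.1402 -0.1392 -0.0913 -0.0904] 118 zmed 0.1525
rest y 0.01 x range [-0.1403 -0.1393 -0.0916 -0.0905] 115 zmed 0.1523
rest y 0.03 x range [-0.1404 -0.1398 -0.0915 -0.0903] 120 zmed 0.1526
rest yrange [-0.0452 -0.0437  0.0439  0.0449]
```

```bash
python3 - <<'E'
from h import *
s=load('top0'); g=cv2.cvtColor(s['frame'],cv2.COLOR_RGB2GRAY).astype(float)
f=210/np.tan(np.radians(float(s['fovy']))/2)
def back(u,v,z):
    d=s['R'].T@np.array([(u-s['cx'])/f,(v-s['cy'])/f,1]); c=-s['R'].T@s['t']; return c+d*(z-c[2])/d[2]
def edge(us,v0,v1,z,sign):
    pts=[]
    for u in us:
        col=np.interp(np.arange(v0,v1,.1),np.arange(420),g[:,u]); col=cv2.GaussianBlur(col[:,None],(1,21),6)[:,0]
        d=np.gradient(col)*sign; i=d.argmax(); pts.append(back(u,v0+.1*i,z))
    p=np.array(pts); 
    for _ in range(3):
        k=np.polyfit(p[:,1],p[:,0],1); r=p[:,0]-np.polyval(k,p[:,1]); p=p[abs(r)<max(.0012,1.5*r.std())]
    print('yaw',np.degrees(np.arctan(-k[0])).round(2),'n',len(p),'res',r.std().round(5),'mid grinder',((p.mean(0)-GO)@Rg()).round(4))
print('rest far edge');edge(range(333,364),182,195,.153,1)
print('rest near (top->lip)');edge(range(334,363),199,212,.153,-1)
print('shield low edge outer');edge(range(336,380),165,182,.313,1)
# right rest
print('right rest near');edge(range(441,470),185,202,.153,-1)
print('rack front');edge(range(165,262),208,236,.06,-1)
print('rack back');edge(range(165,235),186,208,.06,1)
E
```

```text
rest far edge
yaw 6.73 n 26 res 0.00055 mid grinder [-0.0963 -0.0058  0.153 ]
rest near (top->lip)
yaw 7.01 n 29 res 0.00027 mid grinder [-0.1412  0.0012  0.153 ]
shield low edge outer
yaw -7.49 n 27 res 0.00237 mid grinder [-0.1038 -0.0082  0.313 ]
right rest near
yaw 8.19 n 29 res 0.00039 mid grinder [-0.137  -0.2785  0.153 ]
rack front
yaw 8.15 n 97 res 0.00029 mid grinder [-0.1351  0.3641  0.06  ]
rack back
yaw 8.06 n 53 res 0.00035 mid grinder [-0.0578  0.3846  0.06  ]
```

```bash
python3 - <<'E'
from h import *
from kin import ik
o=manip.get_obs()
p,R=tool_from_gauge(gr(-.125,0,.197),GY,2); plan(p,R,4); print(ik(p,R,o['q'],False)[0].round(3))
E
```

```text
dist mm 39.42690811106134 rot 0.09068135717939912
[[8.7, -3.4, -3.1, -0.003, 0.022, 0.004], [8.8, -3.4, -3.0, -0.003, 0.022, 0.004], [8.8, -3.4, -2.8, -0.003, 0.022, 0.004], [8.9, -3.4, -2.6, -0.003, 0.022, 0.004]]
[-0.637  0.092  1.816  0.574  0.842 -2.637]
```

>>> {"fn": "jog_arm", "kwargs": {"commands": [[2,-4,-4,-0.003,0.025,0.004],[4,-4,-3,-0.003,0.025,0.004],[8,-4,-3,-0.003,0.022,0.004],[9,-2,-2,-0.003,0.018,0.004],[9,0,0,0,0,0],[4,0,0,0,0,0],[0,0,0,0,0,0],[0,0,0,0,0,0]]}}

```text
t: 7.6
tool_pos: [0.6227, -0.1691, 0.2324]
ee_rot: [[0.567, -0.132, 0.813], [0.081, 0.991, 0.104], [-0.82, 0.007, 0.573]]
ft_force: [-0.9, -0.0, -2.7]
finger_gap: 0.0259
```

```bash
python3 - <<'E'
from h import *; import pickle
o=manip.get_obs(); pickle.dump(o,open('pics/o6.pkl','wb'))
s=snap('wrist','w6'); snap('side','s6')
o=manip.get_obs(); print(o['t'],o['tool_pos'],o['q'].round(3),o['ft_force'],o['finger_gap'])
pg,R=gauge_now(o); print('gauge in grinder',Rg().T@(pg-GO), (Rg().T@R).round(3))
im=s['frame'][60:240,190:370,::-1]; cv2.imwrite('pics/w6c.png',cv2.resize(im,None,fx=3.3,fy=3.3,interpolation=0))
cv2.imwrite('pics/s6c.png',cv2.resize(load('s6')['frame'][100:220,250:370,::-1],None,fx=5,fy=5,interpolation=2))
E
```

```text
7.7 [ 0.62267305 -0.16923221  0.23261748] [-0.63   0.1    1.821  0.566  0.841 -2.633] [-0.83644568 -0.4673847  -3.04729525] 0.025918574501345992
gauge in grinder [-0.12676399  0.00393048  0.18804856] [[ 1.    -0.006 -0.021]
 [ 0.006  1.    -0.005]
 [ 0.021  0.005  1.   ]]
```

View pics/w6c.png

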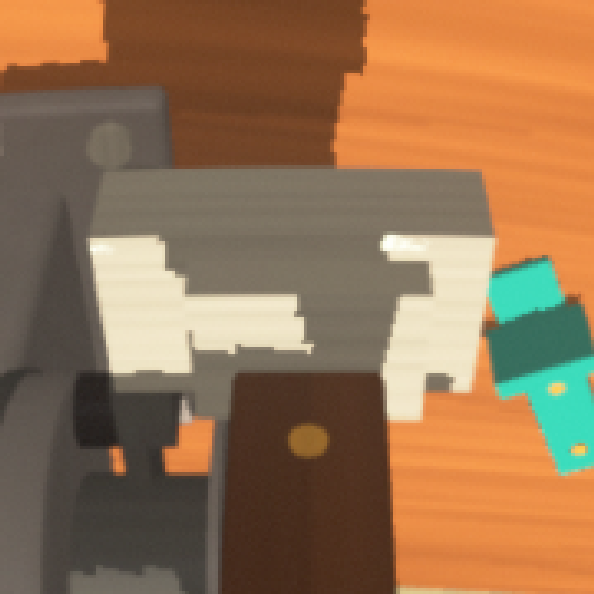

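View pics/s6c.png

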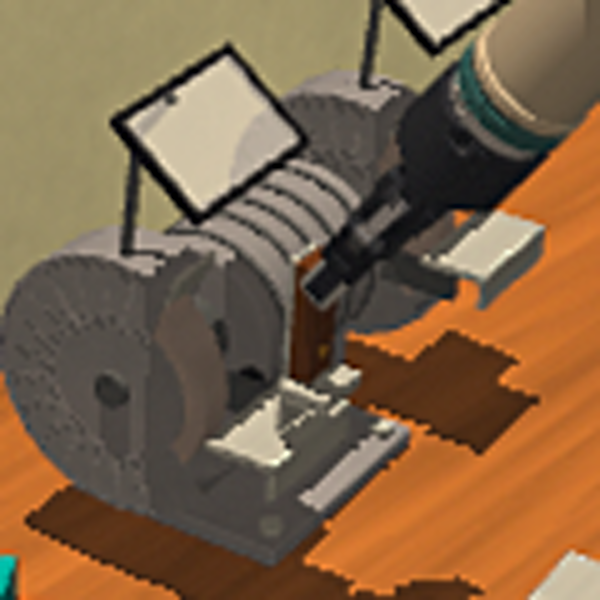

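```bash
cat > fitw.py <<'E'
from h import *; import pickle
def rest_from_px(s,o,uvL,uvR,z=.153):
    # intersect ray with plane z
    f=210/np.tan(np.radians(float(s['fovy']))/2); out=[]
    for u,v in (uvL,uvR):
        a,b=u-s['cx'],v-s['cy']; r=np.hypot(a,b); th=r/f
        d=np.array([np.sin(th)*a/r,np.sin(th)*b/r,np.cos(th)]); T=s['tool_from_camera']
        d=o['ee_rot']@(T[:3,:3]@d); c=o['ee_rot']@T[:3,3]+o['tool_pos']; out.append(c+d*(z-c[2])/d[2])
    return np.array(out)
E
python3 - <<'E'
from fitw import *
s=load('w6'); o=pickle.load(open('pics/o6.pkl','rb'))
Q=rest_from_px(s,o,(217.3,132.1),(339.7,132.1)); print(((Q-GO)@Rg()).round(4), np.linalg.norm(Q[0]-Q[1]), np.degrees(np.arctan2(-(Q[1]-Q[0])[0],(Q[1]-Q[0])[1])))
g=cv2.cvtColor(s['frame'],cv2.COLOR_RGB2GRAY).astype(float)
for u in list(range(219,240,3))+list(range(309,338,3)):
    c=np.interp(np.arange(126,138,.1),np.arange(420),g[:,u]); i=np.gradient(cv2.GaussianBlur(c[:,None],(1,15),4)[:,0]).argmax(); print(u,126+.1*i,end='; ')
pg,R=gauge_now(o)
print();print('foot near bottom edge pred',wproj(np.array([pg+R@np.array(c) for c in ((-.034,-.022,.0),(-.034,.022,.0),(-.034,-.022,.01),(-.034,.022,.01),(-.018,-.014,.012),(-.018,.014,.012))]),s,o).round(1))
print((wcloud(s,o)[:,:][140:200:4,335]-GO)@Rg())
E
python3 - <<'E'
import cv2,sys; sys.path.insert(0,'.')
im=cv2.imread('pics/w6.png')[145:195,235:335]; im=cv2.convertScaleAbs(im,alpha=1.6,beta=10)
cv2.imwrite('pics/w6d.png',cv2.resize(im,None,fx=8,fy=8,interpolation=0))
E
```

```text
[[-0.1388 -0.0424  0.153 ]
 [-0.1384  0.0475  0.153 ]] 0.08993098405384427 7.146613683098853
219 131.5; 222 131.5; 225 131.4; 228 131.3; 231 131.3; 234 130.8; 237 130.6; 309 130.5; 312 130.6; 315 130.5; 318 130.6; 321 130.6; 324 130.6; 327 130.6; 330 130.7; 333 131.2; 336 131.3; 
foot near bottom edge pred [[244.1 138. ]
 [316.7 137.6]
 [242.7 148.6]
 [318.  148.2]
 [257.7 170.3]
 [303.4 170.2]]
[[-0.13157241  0.04461575  0.15411835]
 [-0.12756392  0.04508969  0.15405514]
 [-0.12402303  0.04543526  0.15462433]
 [-0.12040861  0.04579489  0.15518284]
 [-0.11521363  0.04654512  0.15410317]
 [ 0.03353216  0.08273248  0.00154626]
 [ 0.0411936   0.0836126   0.00195699]
 [ 0.05167275  0.08515825 -0.00028661]
 [ 0.05838914  0.08577958  0.0014714 ]
 [ 0.06748123  0.08695343  0.00108008]
 [ 0.07589918  0.0879518   0.0015501 ]
 [ 0.08465439  0.08901346  0.00190929]
 [ 0.09413546  0.09022494  0.00183143]
 [ 0.10316201  0.09131624  0.00238164]
 [ 0.11243205  0.09244681  0.00293653]]
```

View pics/w6d.png

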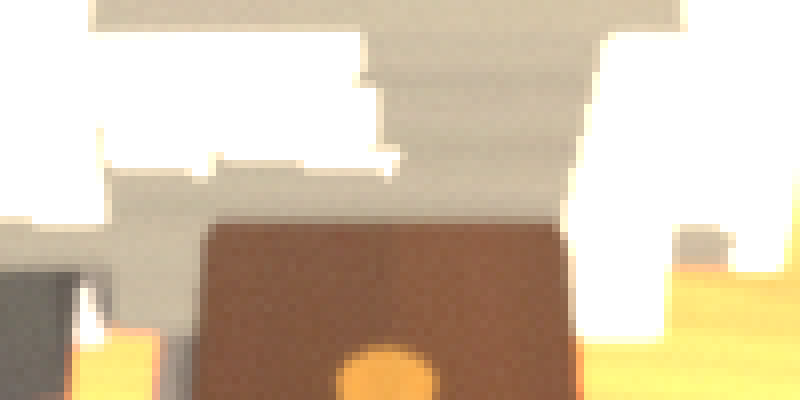

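```bash
python3 - <<'E'
from h import *
for t in ('top0','side0'):
    s=load(t); Q=(cloud(s)-GO)@Rg()
    m=(Q[...,2]>.28)&(Q[...,2]<.40)&(Q[...,0]>-.13)&(Q[...,0]<.02)&(abs(Q[...,1])<.09)
    q=Q[m]; print(t,len(q),np.percentile(q[:,0],[0,1,5,50,95,100]).round(4),np.percentile(q[:,2],[0,1,50,100]).round(4),np.percentile(q[:,1],[0,1,50,99,100]).round(4))
    k=np.polyfit(q[:,0],q[:,2],1); print('slope deg',np.degrees(np.arctan(k[0])),'z at x=-.084',np.polyval(k,-.084))
    for a in (-.04,0,.04):
        kk=abs(q[:,1]-a)<.012; print(a,q[kk][:,0].min().round(4),q[kk][:,2].min().round(4), q[kk][:,0].max().round(4))
E
```

```text
top0 1979 [-0.0939 -0.0924 -0.0896 -0.0587 -0.0306 -0.0112] [0.3106 0.314  0.3389 0.3681] [-0.0623 -0.0607  0.0008  0.0615  0.0624]
slope deg 36.58267947107661 z at x=-.084 0.3206242269560441
-0.04 -0.0927 0.3106 -0.0262
0 -0.0932 0.3131 -0.0144
0.04 -0.0927 0.3133 -0.0254
side0 813 [-0.0944 -0.0922 -0.089  -0.0588 -0.0307 -0.0054] [0.2822 0.2909 0.3388 0.3679] [-0.0667 -0.0623  0.0065  0.0656  0.0681]
slope deg 26.554360351113253 z at x=-.084 0.3253503494863329
-0.04 -0.0917 0.3129 -0.0278
0 -0.0931 0.2897 -0.0054
0.04 -0.0944 0.3129 -0.0289
```

```bash
cat >> h.py <<'E'
GY=7.3; GO=np.array([.746,-.157,0.])-Rg(7.4)@np.array([.0065,0,0])
E
python3 - <<'E'
from h import *
from kin import ik
o=manip.get_obs()
pg,R=gauge_now(o); print('gauge',Rg().T@(pg-GO))
p0,R0=o['tool_pos'],o['ee_rot']
for n,x,z,t in ((3,-.115,.188,4.5),(5,-.081,.185,4.5)):
    p,R=tool_from_gauge(gr(x,.0005,z),GY,t); plan(p,R,n,p0,R0); print(ik(p,R,o['q'],False)[0].round(3)); p0,R0=p,R
E
```

```text
gauge [-0.12027066  0.00372057  0.18804856]
dist mm 4.059994938613686 rot 0.05854209894800358
[[0.5, -1.0, 0.7, 0.001, -0.019, -0.003], [0.5, -1.0, 0.7, 0.001, -0.019, -0.003], [0.5, -1.0, 0.7, 0.001, -0.019, -0.003]]
[-0.655  0.091  1.869  0.663  0.789 -2.733]
dist mm 34.132096331752024 rot 0.0
[[4.7, 0.0, 5.0, 0.0, 0.0, 0.0], [4.7, 0.0, 5.0, 0.0, 0.0, 0.0], [4.7, 0.0, 5.0, 0.0, 0.0, 0.0], [4.7, 0.0, 5.0, 0.0, 0.0, 0.0], [4.7, 0.0, 5.0, 0.0, 0.0, 0.0]]
[-0.602  0.136  1.823  0.642  0.76  -2.676]
```

```bash
python3 - <<'E'
from h import *
from kin import ik
o=manip.get_obs()
p0,R0=o['tool_pos'],o['ee_rot']
for n,x,z,t in ((4,-.102,.188,1.5),(4,-.084,.186,3.5),(4,-.080,.184,3.5),(4,-.079,.172,2),(4,-.078,.160,.0)):
    p,R=tool_from_gauge(gr(x,.0005,z),GY,t); plan(p,R,n,p0,R0); print(ik(p,R,o['q'],False)[0].round(3)); p0,R0=p,R
E
```

```text
dist mm 18.28026808245298 rot 0.010527455084034068
[[2.6, -0.8, 3.7, 0.001, -0.001, -0.002], [2.6, -0.8, 3.7, 0.001, -0.001, -0.002], [2.6, -0.8, 3.7, 0.001, -0.001, -0.002], [2.6, -0.8, 3.7, 0.001, -0.001, -0.002]]
[-0.605  0.121  1.8    0.557  0.818 -2.603]
dist mm 16.55586847876896 rot 0.034906585039886535
[[2.8, 0.0, 3.1, 0.0, -0.009, 0.0], [2.8, 0.0, 3.1, 0.0, -0.009, 0.0], [2.8, 0.0, 3.0, 0.0, -0.009, 0.0], [2.8, 0.0, 3.0, 0.0, -0.009, 0.0]]
[-0.597  0.136  1.809  0.61   0.777 -2.643]
dist mm 4.47213595499952 rot 0.0
[[1.0, 0.0, 0.5, 0.0, 0.0, 0.0], [1.0, 0.0, 0.5, 0.0, 0.0, 0.0], [1.0, 0.0, 0.5, 0.0, 0.0, 0.0], [1.0, 0.0, 0.5, 0.0, 0.0, 0.0]]
[-0.591  0.143  1.806  0.609  0.771 -2.64 ]
dist mm 12.237381936572405 rot 0.02617993877991488
[[2.7, -0.0, -1.4, -0.0, 0.007, -0.0], [2.7, -0.0, -1.4, -0.0, 0.007, -0.0], [2.7, -0.0, -1.4, -0.0, 0.007, -0.0], [2.8, -0.0, -1.3, -0.0, 0.007, -0.0]]
[-0.576  0.161  1.799  0.577  0.767 -2.608]
dist mm 12.372612606367792 rot 0.034906585039886626
[[2.8, -0.0, -1.3, -0.0, 0.009, -0.0], [2.8, -0.0, -1.2, -0.0, 0.009, -0.0], [2.9, -0.0, -1.2, -0.0, 0.009, -0.0], [2.9, -0.0, -1.2, -0.0, 0.009, -0.0]]
[-0.557  0.182  1.782  0.528  0.772 -2.56 ]
```

>>> {"fn": "jog_arm", "kwargs": {"commands": [[2.6,-0.8,3.7,0,-0.001,-0.002],[2.6,-0.8,3.7,0,-0.001,-0.002],[2.6,-0.8,3.7,0,-0.001,-0.002],[2.6,-0.8,3.7,0,-0.001,-0.002],[2.8,0,3,0,-0.009,0],[2.8,0,3,0,-0.009,0],[2.8,0,3,0,-0.009,0],[2.8,0,3,0,-0.009,0]]}}

```text
t: 8.7
tool_pos: [0.6596, -0.1681, 0.2312]
ee_rot: [[0.604, -0.127, 0.787], [0.076, 0.992, 0.101], [-0.794, -0.001, 0.608]]
ft_force: [0.8, 1.1, -2.9]
finger_gap: 0.0259
```

```bash
python3 - <<'E'
from h import *; import pickle
o=manip.get_obs(); pickle.dump(o,open('pics/o7.pkl','wb'))
s=snap('wrist','w7'); snap('side','s7')
o=manip.get_obs(); print(o['t'],o['tool_pos'],o['q'].round(3),o['ft_force'],o['finger_gap'])
pg,R=gauge_now(o); print('gauge in grinder',Rg().T@(pg-GO), (Rg().T@R).round(3))
cv2.imwrite('pics/w7c.png',cv2.resize(s['frame'][60:240,190:370,::-1],None,fx=3.3,fy=3.3,interpolation=0))
cv2.imwrite('pics/s7c.png',cv2.resize(load('s7')['frame'][100:220,250:370,::-1],None,fx=5,fy=5,interpolation=2))
p0,R0=o['tool_pos'],o['ee_rot']
for n,x,z,t in ((2,-.080,.184,3.5),(4,-.079,.172,2),(4,-.078,.160,.0)):
    p,R=tool_from_gauge(gr(x,.0005,z),GY,t); plan(p,R,n,p0,R0);  p0,R0=p,R
E
```

```text
8.8 [ 0.65949874 -0.16808627  0.23101933] [-0.596  0.138  1.807  0.612  0.774 -2.647] [-0.2532636  -0.27836883 -2.84825544] 0.02571918822151425
gauge in grinder [-8.16751233e-02 -1.37435292e-04  1.86367223e-01] [[ 0.998 -0.002 -0.064]
 [ 0.003  1.     0.003]
 [ 0.064 -0.003  0.998]]
dist mm 3.014628984672015 rot 0.004668591517293319
[[1.5, 0.3, -0.0, 0.002, 0.001, 0.0], [1.5, 0.3, -0.0, 0.002, 0.001, 0.0]]
dist mm 12.237381936572405 rot 0.02617993877991488
[[2.7, -0.0, -1.4, -0.0, 0.007, -0.0], [2.7, -0.0, -1.4, -0.0, 0.007, -0.0], [2.7, -0.0, -1.4, -0.0, 0.007, -0.0], [2.8, -0.0, -1.3, -0.0, 0.007, -0.0]]
dist mm 12.372612606367792 rot 0.034906585039886626
[[2.8, -0.0, -1.3, -0.0, 0.009, -0.0], [2.8, -0.0, -1.2, -0.0, 0.009, -0.0], [2.9, -0.0, -1.2, -0.0, 0.009, -0.0], [2.9, -0.0, -1.2, -0.0, 0.009, -0.0]]
```

View pics/w7c.png

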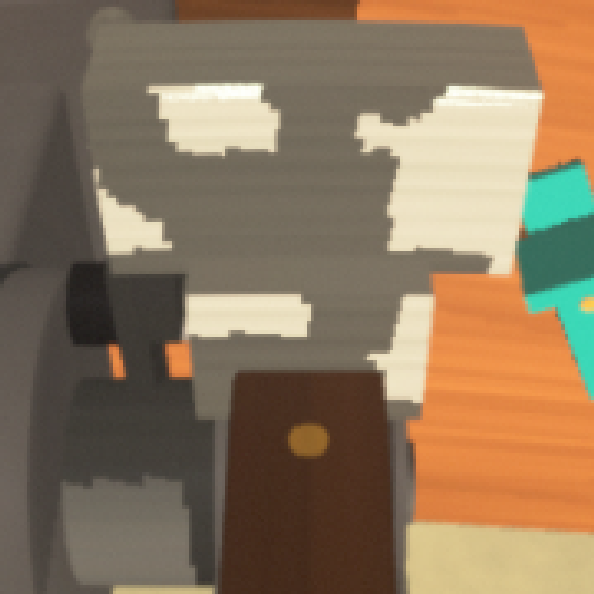

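View pics/s7c.png

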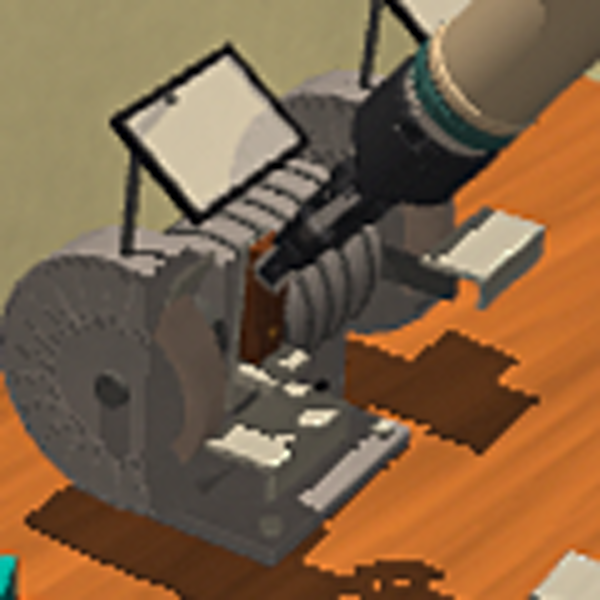

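```bash
python3 - <<'E'
from fitw import *
s=load('w7'); o=pickle.load(open('pics/o7.pkl','rb'))
c=lambda u,v:(190+u/3.3,60+v/3.3)
for L,Rr in ((c(88,88),c(543,92)),(c(111,272),c(512,273))):
    Q=rest_from_px(s,o,L,Rr); print(((Q-GO)@Rg()).round(4).tolist(), np.linalg.norm(Q[0]-Q[1]).round(4), np.degrees(np.arctan2(-(Q[1]-Q[0])[0],(Q[1]-Q[0])[1])))
pg,R=gauge_now(o)
print(((wproj(np.array([pg+R@np.array(c) for c in ((-.034,-.022,.0),(-.034,.022,.0),(-.034,-.022,.01),(-.034,.022,.01))]),s,o)-[190,60])*3.3).round(0))
Q=(wcloud(s,o)-GO)@Rg()
for u in (318,325,332): print(u,[ (v,Q[v,u].round(4).tolist()) for v in (125,135,138,140,141,142,143)])
E
```

```text
[[-0.1329, -0.0415, 0.153], [-0.1323, 0.0477, 0.153]] 0.0893 6.876026228993322
[[-0.0828, -0.0432, 0.153], [-0.0827, 0.0481, 0.153]] 0.0912 7.210085695324793
[[179. 257.]
 [418. 256.]
 [174. 292.]
 [423. 291.]]
318 [(125, [-0.1002, 0.026, 0.1539]), (135, [-0.0915, 0.0266, 0.1548]), (138, [-0.0882, 0.0269, 0.1544]), (140, [-0.1163, 0.0222, 0.1874]), (141, [-0.1174, 0.022, 0.1895]), (142, [-0.116, 0.0221, 0.1888]), (143, [-0.1163, 0.022, 0.19])]
325 [(125, [-0.1008, 0.0309, 0.1545]), (135, [-0.0909, 0.0318, 0.154]), (138, [-0.0878, 0.0321, 0.1539]), (140, [-0.0862, 0.0323, 0.1543]), (141, [-0.0849, 0.0324, 0.154]), (142, [-0.0843, 0.0324, 0.1544]), (143, [0.0585, 0.0595, 0.002])]
332 [(125, [-0.1006, 0.0359, 0.154]), (135, [-0.0914, 0.0369, 0.1545]), (138, [-0.0879, 0.0373, 0.1538]), (140, [-0.0867, 0.0374, 0.1548]), (141, [-0.0853, 0.0376, 0.1543]), (142, [-0.084, 0.0378, 0.1539]), (143, [0.0586, 0.0693, 0.0017])]
```

```bash
python3 - <<'E'
from h import *
o=manip.get_obs()
p0,R0=o['tool_pos'],o['ee_rot']
for n,x,z,t in ((2,-.078,.184,3.5),(6,-.077,.164,1)):
    p,R=tool_from_gauge(gr(x,.0005,z),GY,t); plan(p,R,n,p0,R0);  p0,R0=p,R
E
```

```text
dist mm 4.501971037247923 rot 0.004668591517293319
[[2.1, 0.3, 0.8, 0.002, 0.001, 0.0], [2.1, 0.3, 0.8, 0.002, 0.001, 0.0]]
dist mm 20.304806848219354 rot 0.043633231299858195
[[3.0, -0.0, -1.6, -0.0, 0.007, -0.0], [3.0, -0.0, -1.6, -0.0, 0.007, -0.0], [3.0, -0.0, -1.6, -0.0, 0.007, -0.0], [3.0, -0.0, -1.6, -0.0, 0.007, -0.0], [3.0, -0.0, -1.6, -0.0, 0.007, -0.0], [3.0, -0.0, -1.5, -0.0, 0.007, -0.0]]
```

>>> {"fn": "jog_arm", "kwargs": {"commands": [[2.1,0.4,0.8,0.002,0,0],[2.1,0.4,0.8,0.002,0,0],[3,0,-1.6,0,0.007,0],[3,0,-1.6,0,0.007,0],[3,0,-1.6,0,0.007,0],[3,0,-1.6,0,0.007,0],[3,0,-1.6,0,0.007,0],[3,0,-1.6,0,0.007,0]]}}

```text
t: 9.8
tool_pos: [0.6666, -0.1664, 0.2071]
ee_rot: [[0.567, -0.123, 0.814], [0.072, 0.992, 0.1], [-0.82, 0.002, 0.572]]
ft_force: [0.4, 0.0, -2.4]
finger_gap: 0.0259
```

```bash
python3 - <<'E'
from h import *; import pickle
o=manip.get_obs(); pickle.dump(o,open('pics/o8.pkl','wb'))
s=snap('wrist','w8'); snap('side','s8')
o=manip.get_obs(); print(o['t'],o['tool_pos'],o['q'].round(3),o['ft_force'],o['ft_torque'],o['finger_gap'])
pg,R=gauge_now(o); print('gauge in grinder',Rg().T@(pg-GO), (Rg().T@R).round(3))
cv2.imwrite('pics/w8c.png',cv2.resize(s['frame'][60:240,190:370,::-1],None,fx=3.3,fy=3.3,interpolation=0))
cv2.imwrite('pics/s8c.png',cv2.resize(load('s8')['frame'][100:220,250:370,::-1],None,fx=5,fy=5,interpolation=2))
p0,R0=o['tool_pos'],o['ee_rot']
for n,x,z,t in ((8,-.077,.1535,0),):
    p,R=tool_from_gauge(gr(x,.001,z),7.2,t); plan(p,R,n,p0,R0);  p0,R0=p,R
E
```

```text
9.9 [ 0.66652439 -0.16622938  0.20688476] [-0.564  0.177  1.795  0.558  0.759 -2.588] [-0.64384356  0.51865383 -3.34864576] [-0.10225192  0.50394419 -0.0080051 ] 0.025820969486315678
gauge in grinder [-0.07647256  0.00094791  0.16232071] [[ 1.     0.001 -0.019]
 [-0.001  1.     0.   ]
 [ 0.019 -0.     1.   ]]
dist mm 8.890417386658353 rot 0.018920757316217913
[[0.9, 0.0, -0.6, 0.0, 0.002, -0.0], [0.9, 0.0, -0.6, 0.0, 0.002, -0.0], [0.9, 0.0, -0.6, 0.0, 0.002, -0.0], [0.9, 0.0, -0.6, 0.0, 0.002, -0.0], [0.9, 0.0, -0.6, 0.0, 0.002, -0.0], [0.9, 0.0, -0.6, 0.0, 0.002, -0.0], [0.9, 0.0, -0.6, 0.0, 0.002, -0.0], [0.9, 0.0, -0.6, 0.0, 0.002, -0.0]]
```

View pics/w8c.png

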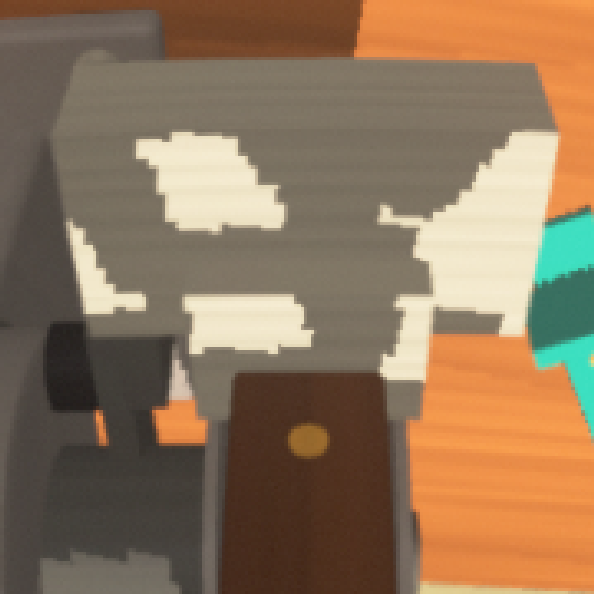

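View pics/s8c.png

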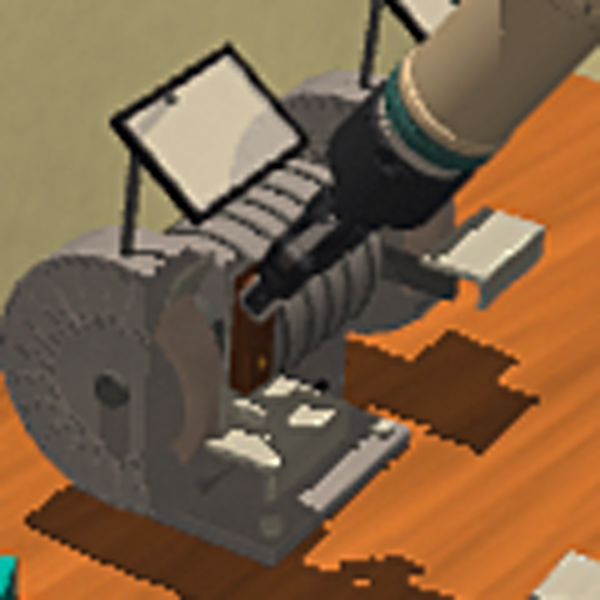

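The blade is in the gap without contact: force unchanged, foot underside about 9 mm over the rest. I lower slowly.

>>> {"fn": "jog_arm", "kwargs": {"commands": [[0.9,0,-0.6,0,0.002,0],[0.9,0,-0.6,0,0.002,0],[0.9,0,-0.6,0,0.002,0],[0.9,0,-0.6,0,0.003,0],[0.9,0,-0.6,0,0.003,0],[0.9,0,-0.6,0,0.003,0],[0.8,0,-0.5,0,0.003,0],[0.8,0,-0.5,0,0.002,0]]}}

```text
t: 10.9
tool_pos: [0.6668, -0.1664, 0.1983]
ee_rot: [[0.55, -0.123, 0.826], [0.07, 0.992, 0.102], [-0.832, 0.002, 0.554]]
ft_force: [-0.1, -0.1, -2.2]
finger_gap: 0.0252
```

```bash
python3 - <<'E'
from h import *
o=manip.get_obs(); print(o['t'],o['tool_pos'],o['q'].round(3),o['ft_force'],o['ft_torque'],o['finger_gap'])
pg,R=gauge_now(o); print('gauge in grinder',Rg().T@(pg-GO), (Rg().T@R).round(4))
E
```

```text
10.9 [ 0.6667566  -0.16635454  0.19833957] [-0.555  0.189  1.789  0.531  0.759 -2.564] [-0.10652659 -0.12078809 -2.16770942] [-0.10590101  0.53201225  0.04253506] 0.025212694990119622
gauge in grinder [-0.07718396  0.00078822  0.15384687] [[ 1.0e+00  1.1e-03  1.9e-03]
 [-1.1e-03  1.0e+00  2.0e-04]
 [-1.9e-03 -2.0e-04  1.0e+00]]
```

>>> {"fn": "jog_arm", "kwargs": {"commands": [[0.3,0,-0.2,0,-0.001,0],[0.3,0,-0.2,0,0,0],[0.3,0,-0.2,0,0,0],[0.3,0,-0.2,0,0,0],[0.3,0,-0.2,0,0,0],[0.3,0,-0.2,0,0,0],[0,0,0,0,0,0],[0,0,0,0,0,0]]}}

```text
t: 11.9
tool_pos: [0.6675, -0.1662, 0.1976]
ee_rot: [[0.553, -0.123, 0.824], [0.07, 0.992, 0.101], [-0.83, 0.001, 0.557]]
ft_force: [0.1, 0.7, -1.0]
finger_gap: 0.0253
```

```bash
python3 - <<'E'
from h import *; import pickle
o=manip.get_obs(); pickle.dump(o,open('pics/o9.pkl','wb'))
s=snap('wrist','w9')
for i in range(1):
    o=manip.get_obs(); print(o['t'],o['tool_pos'],o['ft_force'],o['ft_torque'],o['finger_gap'])
pg,R=gauge_now(o); print('gauge in grinder',Rg().T@(pg-GO), (Rg().T@R).round(4))
cv2.imwrite('pics/w9c.png',cv2.resize(s['frame'][60:240,190:370,::-1],None,fx=3.3,fy=3.3,interpolation=0))
E
```

```text
11.95 [ 0.66746429 -0.16622261  0.19762237] [-0.26958889  0.34107841 -1.08296996] [0.0036108  0.47306268 0.09134465] 0.025357321171586743
gauge in grinder [-0.0763097   0.00080853  0.15311635] [[ 1.0e+00  1.2e-03 -1.6e-03]
 [-1.2e-03  1.0e+00  7.0e-04]
 [ 1.6e-03 -7.0e-04  1.0e+00]]
```

View pics/w9c.png

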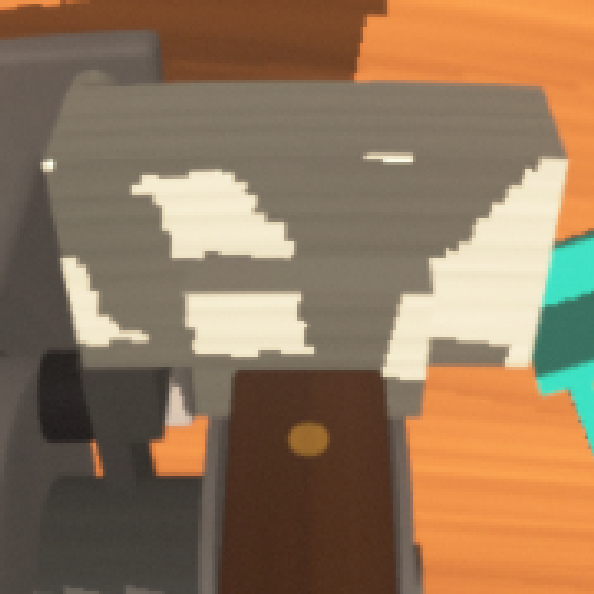

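>>> {"fn": "jog_arm", "kwargs": {"commands": [[0.5,0,-0.3,0,0,0],[0.5,0,-0.3,0,0,0],[0.5,0,-0.3,0,0,0],[0,0,0,0,0,0],[0,0,0,0,0,0],[0,0,0,0,0,0],[0,0,0,0,0,0],[0,0,0,0,0,0]]}}

```text
t: 12.95
tool_pos: [0.6685, -0.1662, 0.1977]
ee_rot: [[0.555, -0.123, 0.822], [0.069, 0.992, 0.101], [-0.829, 0.001, 0.56]]
ft_force: [-1.0, 0.2, 1.5]
finger_gap: 0.0256
```

```bash
python3 - <<'E'
from h import *
o=manip.get_obs(); print(o['t'],o['tool_pos'],o['ft_force'],o['ft_torque'],o['finger_gap'])
pg,R=gauge_now(o); print('gauge in grinder',Rg().T@(pg-GO), (Rg().T@R).round(4))
E
```

```text
12.95 [ 0.66846309 -0.16616355  0.19770176] [-0.97712409  0.19222426  1.48842668] [0.15501173 0.38479593 0.17626182] 0.02556707416668523
gauge in grinder [-0.0751791   0.00071394  0.15318484] [[ 1.      0.0014 -0.0046]
 [-0.0014  1.      0.0013]
 [ 0.0046 -0.0013  1.    ]]
```

>>> {"fn": "jog_arm", "kwargs": {"commands": [[0,0,0,0,0,0],[0,0,0,0,0,0],[0,0,0,0,0,0],[0,0,0,0,0,0],[0,0,0,0,0,0],[0,0,0,0,0,0],[0,0,0,0,0,0],[0,0,0,0,0,0]], "grip": 0.62}}

```text
t: 13.95
tool_pos: [0.6691, -0.1675, 0.1974]
ee_rot: [[0.556, -0.121, 0.822], [0.067, 0.993, 0.101], [-0.828, -0.001, 0.56]]
ft_force: [1.3, -0.2, 0.2]
finger_gap: 0.0529
```

```bash
python3 - <<'E'
from h import *
o=manip.get_obs(); print(o['t'],o['tool_pos'],o['ft_force'],o['ft_torque'],o['finger_gap'])
s=snap('wrist','w10'); snap('side','s10')
cv2.imwrite('pics/s10c.png',cv2.resize(load('s10')['frame'][100:220,250:370,::-1],None,fx=5,fy=5,interpolation=2))
E
```

```text
13.95 [ 0.66907441 -0.16745465  0.19741162] [ 1.3099446  -0.21205912  0.21354331] [ 0.00304057  0.22012524 -0.01633692] 0.05285362533155897
```

View pics/w10.png

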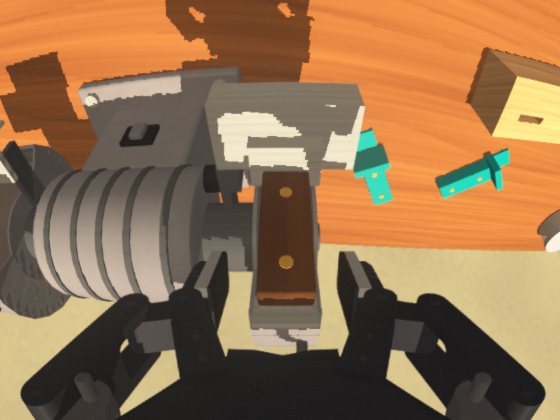

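View pics/s10c.png

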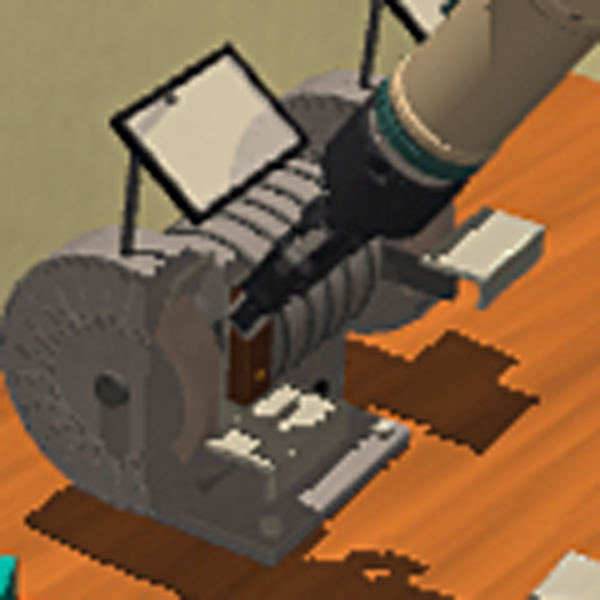

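```bash
python3 - <<'E'
from h import *
from kin import ik
o=manip.get_obs(); p,R=o['tool_pos'],o['ee_rot']
q=o['q']
for d in (.05,.1,.13): print('retreat',d,(Rg().T@(p-R[:,0]*d-GO)).round(3),ik(p-R[:,0]*d,R,q,False)[0].round(3))
p1=p-R[:,0]*.12
for yaw,lean in ((7.2,34),(0,34),(0,25),(0,20),(-8,25)):
    for x in (-.17,-.125):
        Rp=toolR(yaw,lean); pp=gr(x,.001,.137); print('push',yaw,lean,x,ik(pp,Rp,q,False)[0].round(3))
E
```

```text
retreat 0.05 [-0.099 -0.     0.239] [-0.593  0.121  1.77   0.512  0.845 -2.551]
retreat 0.1 [-0.127 -0.     0.28 ] [-0.635  0.057  1.737  0.492  0.95  -2.537]
retreat 0.13 [-0.144 -0.     0.305] [-0.662  0.022  1.713  0.483  1.015 -2.532]
push 7.2 34 -0.17 [-0.708  0.138  2.04   0.726  0.673 -2.918]
push 7.2 34 -0.125 [-0.631  0.19   1.972  0.693  0.644 -2.821]
push 0 34 -0.17 [-0.655  0.116  2.068  0.678  0.574 -2.733]
push 0 34 -0.125 [-0.579  0.17   1.998  0.627  0.548 -2.622]
push 0 25 -0.17 [-0.577  0.151  1.929  0.357  0.722 -2.377]
push 0 25 -0.125 [-0.515  0.207  1.854  0.321  0.721 -2.29 ]
push 0 20 -0.17 [-0.539  0.18   1.852  0.242  0.822 -2.249]
push 0 20 -0.125 [-0.483  0.237  1.774  0.217  0.831 -2.177]
push -8 25 -0.17 [-0.528  0.14   1.943  0.261  0.668 -2.133]
push -8 25 -0.125 [-0.469  0.198  1.867  0.221  0.674 -2.045]
```

>>> {"fn": "jog_arm", "kwargs": {"commands": [[-6,0,-0.5,0,0,0],[-12,0,-0.5,0,0,0],[-16,0,0,0,0,0],[-18,0,0,0,0,0],[-18,0,0,0,0,0],[-18,0,0,0,0,0],[-18,0,0,0,0,0],[-14,0,0,0,0,0]]}}

```text
t: 15.05
tool_pos: [0.5966, -0.1764, 0.3056]
ee_rot: [[0.559, -0.121, 0.82], [0.064, 0.993, 0.103], [-0.827, -0.005, 0.563]]
ft_force: [1.1, 0.0, 0.3]
finger_gap: 0.053
```

```bash
python3 - <<'E'
from h import *; import pickle
from kin import ik
o=manip.get_obs(); pickle.dump(o,open('pics/o11.pkl','wb')); print(o['t'],o['tool_pos'],o['ft_force'],o['finger_gap'],o['q'].round(2))
print((Rg().T@(o['tool_pos']-GO)).round(3))
s=snap('wrist','w11')
Rp=toolR(5,20); 
p0,R0=o['tool_pos'],o['ee_rot']
for n,x,z in ((8,-.20,.20),(4,-.175,.139)):
    pp=gr(x,.001,z); plan(pp,Rp,n,p0,R0); print(ik(pp,Rp,o['q'],False)[0].round(2)); p0,R0=pp,Rp
E
```

```text
15.05 [ 0.59655095 -0.17635939  0.30555089] [1.11302173 0.01119608 0.2729639 ] 0.053027588231516896 [-0.66  0.02  1.72  0.48  1.01 -2.53]
[-0.144 -0.     0.306]
dist mm 119.39992869017065 rot 0.25095051050427436
[[7.0, 0.2, -13.2, 0.004, 0.031, -0.001], [7.4, 0.1, -13.0, 0.004, 0.031, -0.001], [7.8, 0.1, -12.7, 0.004, 0.031, -0.001], [8.2, 0.0, -12.5, 0.004, 0.031, -0.001], [8.6, 0.0, -12.2, 0.004, 0.031, -0.001], [8.9, -0.0, -12.0, 0.004, 0.031, -0.001], [9.3, -0.1, -11.7, 0.004, 0.031, -0.001], [9.7, -0.1, -11.4, 0.004, 0.031, -0.001]]
[-0.6   0.1   1.78  0.26  1.   -2.37]
dist mm 65.92419889539804 rot 0.0
[[16.5, 0.3, 0.7, 0.0, 0.0, 0.0], [16.5, 0.3, 0.7, 0.0, 0.0, 0.0], [16.5, 0.3, 0.7, 0.0, 0.0, 0.0], [16.5, 0.3, 0.7, 0.0, 0.0, 0.0]]
[-0.57  0.18  1.85  0.28  0.85 -2.38]
```

View pics/w11.png

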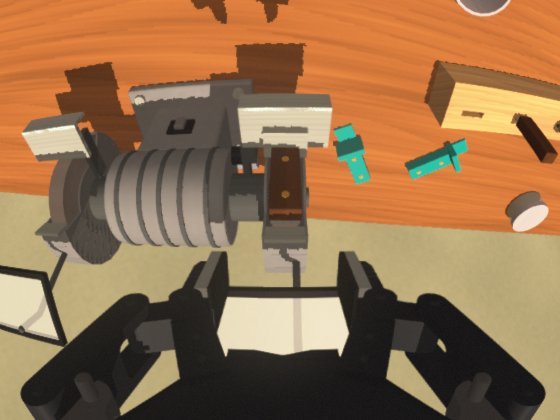

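The gauge stands by itself, square in the gap: handle at (285,185), foot on the rest at (285,143). Next I close the fingers and move to the lip.

>>> {"fn": "jog_arm", "kwargs": {"commands": [[7,0,-13,0.004,0.031,0],[7.4,0,-13,0.004,0.031,0],[7.8,0,-13,0.004,0.031,0],[8.2,0,-12.5,0.004,0.031,0],[8.6,0,-12,0.004,0.031,0],[9,0,-12,0.004,0.031,0],[9.3,0,-12,0.004,0.031,0],[9.7,0,-11,0.004,0.031,0]], "grip": 0, "force": 30}}

```text
t: 16.1
tool_pos: [0.536, -0.1824, 0.1926]
ee_rot: [[0.323, -0.091, 0.942], [0.039, 0.996, 0.082], [-0.946, 0.011, 0.325]]
ft_force: [0.5, -0.6, -0.2]
finger_gap: 0.0001
```

```bash
python3 - <<'E'
from h import *
o=manip.get_obs(); print((Rg().T@(o['tool_pos']-GO)).round(4),o['finger_gap'],o['q'].round(2),o['ft_force'])
Rp=toolR(5,20); p0,R0=o['tool_pos'],o['ee_rot']
for n,x,z in ((5,-.172,.139),(3,-.155,.139)):
    pp=gr(x,.0015,z); plan(pp,Rp,n,p0,R0); p0,R0=pp,Rp
E
```

```text
[-0.205   0.0015  0.1926] 6.476540086189173e-05 [-0.61  0.11  1.79  0.26  1.01 -2.38] [ 0.53775239 -0.59836647 -0.23439155]
dist mm 62.91671688285566 rot 0.02111144281397727
[[12.3, 0.1, 2.8, -0.0, -0.004, -0.002], [12.3, 0.2, 2.7, -0.0, -0.004, -0.002], [12.3, 0.2, 2.7, -0.0, -0.004, -0.002], [12.3, 0.2, 2.6, -0.0, -0.004, -0.002], [12.3, 0.2, 2.6, -0.0, -0.004, -0.002]]
dist mm 17.0 rot 0.0
[[1.9, 0.2, 5.3, 0.0, 0.0, 0.0], [1.9, 0.2, 5.3, 0.0, 0.0, 0.0], [1.9, 0.2, 5.3, 0.0, 0.0, 0.0]]
```

>>> {"fn": "jog_arm", "kwargs": {"commands": [[12.3,0.2,2.7,0,-0.004,-0.002],[12.3,0.2,2.7,0,-0.004,-0.002],[12.3,0.2,2.7,0,-0.004,-0.002],[12.3,0.2,2.7,0,-0.004,-0.002],[11,0.2,2.6,0,-0.004,-0.002],[1.5,0.2,5,0,0,0],[1.5,0.2,5,0,0,0],[1,0,3,0,0,0]]}}

```text
t: 17.1
tool_pos: [0.5855, -0.1762, 0.1368]
ee_rot: [[0.344, -0.087, 0.935], [0.031, 0.996, 0.081], [-0.939, 0.001, 0.345]]
ft_force: [-0.4, 0.2, -1.0]
finger_gap: -0.0002
```

```bash
python3 - <<'E'
from h import *
o=manip.get_obs(); print(o['t'],(Rg().T@(o['tool_pos']-GO)).round(4),o['finger_gap'],o['q'].round(2),o['ft_force'])
s=snap('wrist','w12'); snap('side','s12')
cv2.imwrite('pics/s12c.png',cv2.resize(load('s12')['frame'][100:220,250:370,::-1],None,fx=5,fy=5,interpolation=2))
Rp=toolR(5,20); p0,R0=o['tool_pos'],o['ee_rot']
for n,x,z in ((4,-.144,.139),(3,-.140,.139)):
    pp=gr(x,.0015,z); plan(pp,Rp,n,p0,R0); p0,R0=pp,Rp
E
```

```text
17.1 [-0.1552  0.0014  0.1368] -0.00015984100988959145 [-0.54  0.21  1.82  0.28  0.85 -2.35] [-0.37712687  0.15643218 -0.95028597]
dist mm 11.378870314615043 rot 0.0032848745778641993
[[0.4, 0.1, 2.8, -0.0, 0.001, -0.0], [0.4, 0.1, 2.8, -0.0, 0.001, -0.0], [0.4, 0.1, 2.8, -0.0, 0.001, -0.0], [0.4, 0.1, 2.8, -0.0, 0.001, -0.0]]
dist mm 3.9999999999999334 rot 0.0
[[0.5, 0.1, 1.3, 0.0, 0.0, 0.0], [0.5, 0.1, 1.3, 0.0, 0.0, 0.0], [0.5, 0.1, 1.3, 0.0, 0.0, 0.0]]
```

View pics/w12.png

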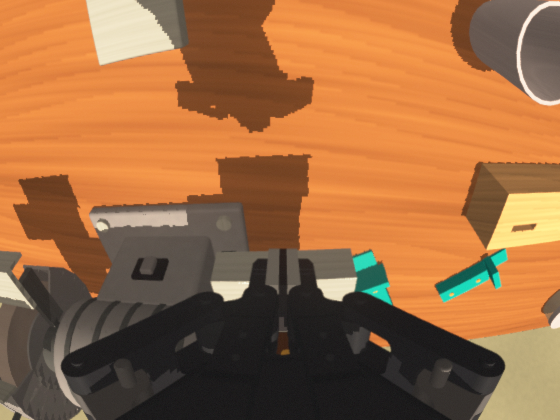

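View pics/s12c.png

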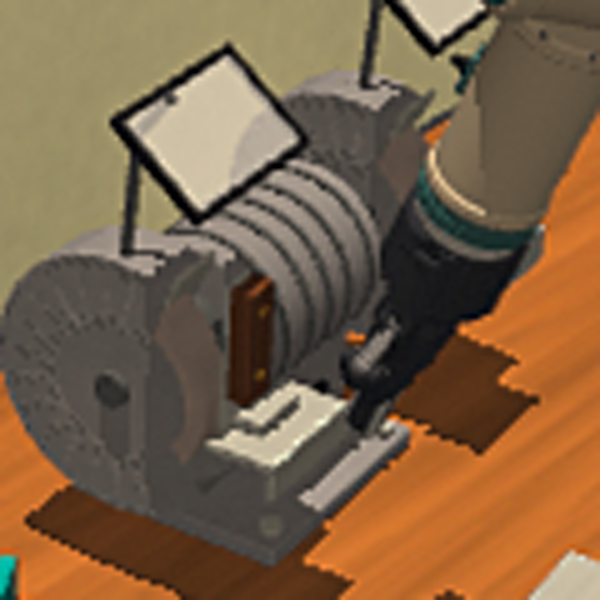

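>>> {"fn": "jog_arm", "kwargs": {"commands": [[0.2,0,1.6,0,0,0],[0.2,0,1.6,0,0,0],[0.2,0,1.6,0,0,0],[0.3,0,1.6,0,0,0],[0.4,0,1.4,0,0,0],[0.5,0,1.4,0,0,0],[0.5,0,1.4,0,0,0],[0.5,0,1.4,0,0,0]]}}

```text
t: 18.2
tool_pos: [0.5983, -0.1753, 0.1391]
ee_rot: [[0.344, -0.086, 0.935], [0.03, 0.996, 0.081], [-0.938, 0.0, 0.346]]
ft_force: [1.0, 0.5, -0.5]
finger_gap: 0.0
```

```bash
cat > st.py <<'E'
from h import *
o=manip.get_obs(); print(round(float(o['t']),2),(Rg().T@(o['tool_pos']-GO)).round(4),'F gr',(Rg().T@o['ft_force']).round(2),o['ft_torque'].round(2))
E
python3 st.py
```

```text
18.2 [-0.1424  0.0006  0.1391] F gr [ 1.04  0.33 -0.46] [-0.04  0.19 -0.01]
```

>>> {"fn": "jog_arm", "kwargs": {"commands": [[0.4,0,1,0,0,0],[0.4,0,1,0,0,0],[0.4,0,1,0,0,0],[0.4,0,1,0,0,0],[0.4,0,1,0,0,0],[0.4,0,1,0,0,0],[0.4,0,1,0,0,0],[0.4,0,1,0,0,0]]}}

```text
t: 19.2
tool_pos: [0.6074, -0.1745, 0.1387]
ee_rot: [[0.344, -0.087, 0.935], [0.03, 0.996, 0.081], [-0.938, 0.0, 0.346]]
ft_force: [-0.5, -0.2, 0.2]
finger_gap: 0.0002
```

```bash
python3 st.py
```

```text
19.2 [-0.1332  0.0003  0.1387] F gr [-0.51 -0.18  0.25] [0.02 0.2  0.03]
```

```bash
python3 - <<'E'
from h import *
snap('side','s13')
cv2.imwrite('pics/s13c.png',cv2.resize(load('s13')['frame'][140:220,270:350,::-1],None,fx=7,fy=7,interpolation=2))
E
python3 st.py
```

```text
19.25 [-0.133   0.0002  0.1388] F gr [ 0.06 -1.65 -0.31] [0.03 0.16 0.03]
```

View pics/s13c.png

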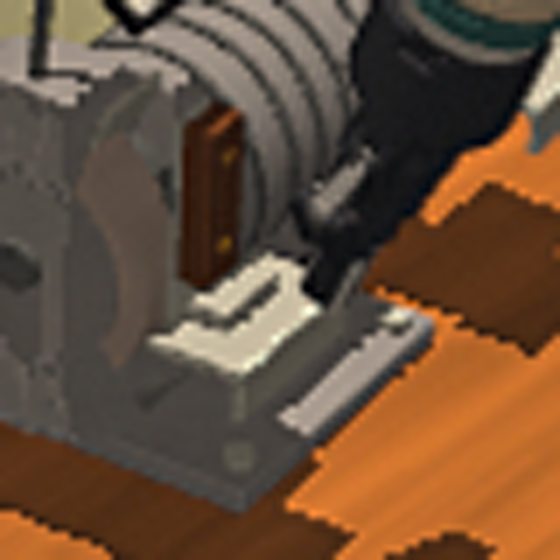

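>>> {"fn": "jog_arm", "kwargs": {"commands": [[0.3,0,0.7,0,0,0],[0.3,0,0.7,0,0,0],[0.3,0,0.7,0,0,0],[0.3,0,0.7,0,0,0],[0.3,0,0.7,0,0,0],[0.3,0,0.7,0,0,0],[0,0,0,0,0,0],[0,0,0,0,0,0]]}}

```text
t: 20.25
tool_pos: [0.6124, -0.1741, 0.1385]
ee_rot: [[0.344, -0.087, 0.935], [0.03, 0.996, 0.081], [-0.938, 0.0, 0.346]]
ft_force: [0.4, -0.2, 0.6]
finger_gap: -0.0001
```

```bash
python3 st.py
```

```text
20.25 [-1.282e-01  1.000e-04  1.385e-01] F gr [ 0.34 -0.29  0.58] [0.05 0.11 0.05]
```

```bash
python3 - <<'E'
from h import *
s=snap('wrist','w14'); t=snap('side','s14'); tt=snap('top','t14')
cv2.imwrite('pics/w14c.png',cv2.resize(s['frame'][230:350,200:380,::-1],None,fx=4,fy=4,interpolation=0))
cv2.imwrite('pics/s14c.png',cv2.resize(t['frame'][140:220,270:350,::-1],None,fx=7,fy=7,interpolation=2))
for n in('s10','s12','s13','s14','t5','t14','top0'):
    Q=(cloud(load(n))-GO)@Rg()
    m=(abs(Q[...,2]-.153)<.005)&(abs(Q[...,1])<.05)&(Q[...,0]>-.15)&(Q[...,0]<-.04)
    mm=m&(Q[...,1]>.025)&(Q[...,1]<.042); 
    if mm.sum()>5: print(n,mm.sum(),np.percentile(Q[mm][:,0],[0,3,97,100]).round(4))
    h=(abs(Q[...,2]-.215)<.04)&(abs(Q[...,1])<.03)&(Q[...,0]>-.115)&(Q[...,0]<-.05); 
    if h.sum()>5 :print('   handle',h.sum(),np.median(Q[h],0).round(4),np.percentile(Q[h][:,0],[5,95]).round(4))
E
```

```text
s10 54 [-0.1354 -0.1334 -0.0839 -0.0821]
   handle 183 [-0.084   0.0106  0.1962] [-0.0962 -0.0514]
s12 58 [-0.1346 -0.1326 -0.0827 -0.0497]
   handle 252 [-0.0882  0.0093  0.2109] [-0.0953 -0.0537]
s13 49 [-0.133  -0.1314 -0.0657 -0.0412]
   handle 260 [-0.0871  0.0098  0.2093] [-0.0949 -0.0529]
s14 55 [-0.1347 -0.1343 -0.0715 -0.0405]
   handle 257 [-0.087   0.0099  0.21  ] [-0.095  -0.0524]
t5 119 [-0.1339 -0.1326 -0.0856 -0.083 ]
t14 124 [-0.1333 -0.1328 -0.0854 -0.0833]
   handle 190 [-0.088   0.0036  0.2407] [-0.0946 -0.0749]
top0 124 [-0.1335 -0.1327 -0.0855 -0.0841]
```

View pics/w14c.png

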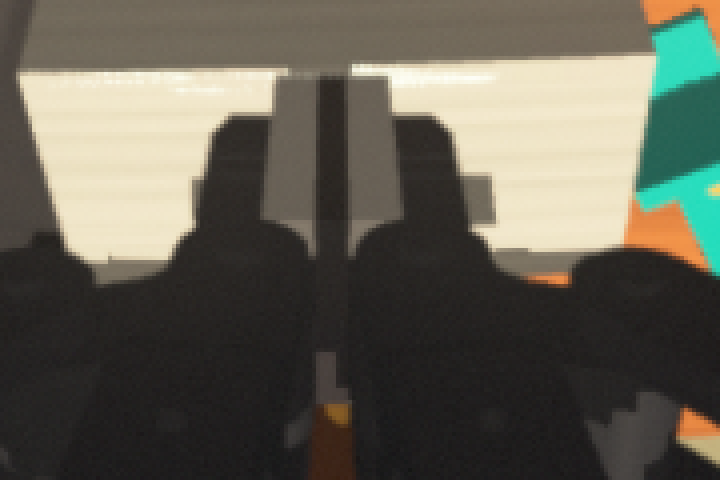

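View pics/s14c.png

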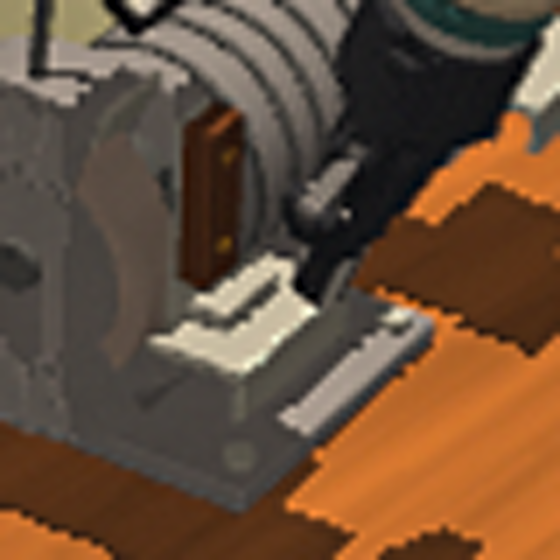

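```bash
python3 - <<'E'
from h import *
o=manip.get_obs(); s=load('w14')
R=o['ee_rot']; p=o['tool_pos']
print('tcp',wproj(p,s,o),'tcp-+11z',wproj(np.array([p+R[:,2]*.011,p-R[:,2]*.011,p-R[:,0]*.019]),s,o))
P=wcloud(s,o); Q=(P-GO)@Rg()
for v in range(240,300,4): print(v,[Q[v,u].round(4).tolist() for u in (220,272,283,294,350)])
E
```

```text
tcp [[280.67169248 234.8483056 ]] tcp-+11z [[280.70783109 251.51042256]
 [280.63755582 217.47778557]
 [280.49523886 247.71942544]]
240 [[-0.1347, -0.0343, 0.1489], [-0.1339, -0.0045, 0.149], [-0.1335, 0.0017, 0.1488], [-0.1338, 0.0079, 0.1495], [-0.1341, 0.0394, 0.1516]]
244 [[-0.1336, -0.0342, 0.1511], [-0.1346, -0.0044, 0.153], [-0.1343, 0.0017, 0.153], [-0.1341, 0.0078, 0.153], [-0.1336, 0.039, 0.1543]]
248 [[-0.1332, -0.0339, 0.1539], [-0.1534, -0.0027, 0.1755], [-0.1524, 0.0024, 0.1747], [-0.1517, 0.0075, 0.1742], [-0.1313, 0.0391, 0.1551]]
252 [[-0.1307, -0.0342, 0.1546], [-0.1539, -0.0026, 0.1787], [-0.1539, 0.0025, 0.1788], [-0.154, 0.0074, 0.1792], [-0.1274, 0.0396, 0.1544]]
256 [[-0.1266, -0.035, 0.1538], [-0.1558, -0.0023, 0.1831], [-0.1555, 0.0025, 0.183], [-0.1552, 0.0074, 0.1829], [-0.1239, 0.04, 0.1542]]
260 [[-0.1246, -0.0352, 0.155], [-0.1568, -0.0022, 0.1865], [-0.1579, 0.0026, 0.1877], [-0.1565, 0.0073, 0.1866], [-0.1206, 0.0403, 0.1543]]
264 [[-0.1203, -0.036, 0.1542], [-0.1576, -0.0021, 0.1896], [-0.1581, 0.0026, 0.1902], [-0.1578, 0.0072, 0.1901], [-0.117, 0.040
[... 424 characters left out ...]
, 0.1548]]
280 [[-0.1069, -0.0383, 0.1553], [-0.1637, -0.0014, 0.2036], [-0.1628, 0.0028, 0.203], [-0.1638, 0.007, 0.204], [-0.1021, 0.0423, 0.1542]]
284 [[-0.102, -0.0393, 0.1545], [-0.1648, -0.0012, 0.2065], [-0.1642, 0.0028, 0.2061], [-0.1643, 0.0069, 0.2064], [-0.0987, 0.0426, 0.1546]]
288 [[-0.0976, -0.0401, 0.1542], [-0.1667, -0.001, 0.2099], [-0.162, 0.0027, 0.2063], [-0.1676, 0.0068, 0.2109], [-0.0949, 0.043, 0.1549]]
292 [[nan, nan, nan], [-0.1674, -0.0009, 0.2124], [-0.1614, 0.0027, 0.2078], [-0.1672, 0.0068, 0.2125], [-0.1677, 0.0265, 0.214]]
296 [[-0.1694, -0.0188, 0.2156], [-0.1689, -0.0008, 0.2153], [-0.1588, 0.0026, 0.2077], [-0.1685, 0.0068, 0.2152], [-0.1679, 0.0262, 0.216]]
```

```bash
python3 - <<'E'
from h import *
s=load('s14'); Q=(cloud(s)-GO)@Rg()
for v in range(168,192,2): print(v,[(u,s['frame'][v,u].tolist(),Q[v,u].round(3).tolist()) for u in (311,314,317,320)])
# predicted TCP pixel in side
o=manip.get_obs(); p=o['tool_pos']; x=s['R']@p+s['t']; f=210/np.tan(np.radians(float(s['fovy']))/2); print('tcp px',x[:2]/x[2]*f+[s['cx'],s['cy']])
R=o['ee_rot']
for b in (.019,.043): 
    x=s['R']@(p-R[:,0]*b)+s['t']; print(b,x[:2]/x[2]*f+[s['cx'],s['cy']])
# cloud of gripper points relative to tool frame
for n in ('s14','t14'):
    P=cloud(load(n)); L=(P-p)@R
    m=(L[...,0]>-.12)&(L[...,0]<.01)&(abs(L[...,1])<.06)&(abs(L[...,2])<.05)
    q=L[m]; fr=load(n)['frame'][m]; dark=fr.sum(1)<190; q=q[dark]; print(n,len(q),np.sort(q[:,0])[-15:].round(3))
    for a in np.arange(-.1,.01,.01):
        k=(q[:,0]>=a)&(q[:,0]<a+.01)
        if k.sum(): print(round(a,3),k.sum(),q[k].min(0).round(3),q[k].max(0).round(3))
E
```

```text
168 [(311, [29, 28, 30], [-0.158, 0.058, 0.259]), (314, [148, 134, 122], [-0.168, 0.058, 0.262]), (317, [61, 58, 53], [-0.173, 0.05, 0.26]), (320, [15, 18, 18], [-0.171, 0.028, 0.248])]
170 [(311, [15, 16, 18], [-0.158, 0.057, 0.251]), (314, [91, 85, 79], [-0.171, 0.064, 0.259]), (317, [50, 49, 49], [-0.179, 0.059, 0.26]), (320, [19, 20, 22], [-0.166, 0.018, 0.235])]
172 [(311, [22, 24, 25], [-0.15, 0.043, 0.235]), (314, [33, 31, 32], [-0.166, 0.054, 0.246]), (317, [30, 31, 31], [-0.18, 0.061, 0.254]), (320, [22, 21, 23], [-0.162, 0.009, 0.222])]
174 [(311, [67, 61, 58], [-0.051, -0.134, 0.101]), (314, [15, 17, 18], [-0.156, 0.034, 0.225]), (317, [18, 21, 21], [-0.175, 0.05, 0.24]), (320, [21, 21, 23], [-0.163, 0.011, 0.216])]
176 [(311, [52, 48, 46], [-0.049, -0.138, 0.091]), (314, [23, 24, 25], [-0.145, 0.013, 0.203]), (317, [18, 18, 20], [-0.17, 0.041, 0.227]), (320, [13, 16, 20], [-0.16, 0.003, 0.204])]
178 [(311, [210, 198, 170], [-0.106, -0.038, 0.156]), (314, [24, 22, 21], [-0.144, 0.012, 0.195]), (317, [29, 29, 28], [-0.154, 0.011, 0.199]), (320, [50, 44, 42], [-0.156, -0.004
[... 1859 characters left out ...]
1 9 [-0.01  -0.044  0.001] [-0.     0.019  0.049]
t14 110 [-0.005 -0.002 -0.     0.001  0.001  0.001  0.002  0.002  0.002  0.002
  0.002  0.004  0.004  0.007  0.008]
-0.1 20 [-0.1    0.013  0.002] [-0.09   0.041  0.013]
-0.09 6 [-0.09   0.007  0.002] [-0.082  0.028  0.014]
-0.08 1 [-0.073  0.013  0.007] [-0.073  0.013  0.007]
-0.07 4 [-0.066 -0.002  0.008] [-0.062  0.011  0.012]
-0.06 3 [-0.056  0.007  0.003] [-0.053  0.012  0.007]
-0.04 7 [-0.037 -0.011  0.047] [-0.031  0.012  0.05 ]
-0.03 8 [-0.03  -0.01   0.044] [-0.021  0.015  0.048]
-0.02 7 [-0.019 -0.02   0.04 ] [-0.01   0.004  0.044]
-0.01 12 [-0.01 -0.04  0.04] [-0.     0.024  0.049]
-0.0 12 [ 0.001 -0.043  0.044] [0.008 0.027 0.049]
```

Both cameras show that the shut fingertips end about 43 mm short of the reported TCP. That puts the tips above the lip, so they have not touched it yet. I back off, go lower and push there.

```bash
python3 - <<'E'
from h import *
from kin import ik
o=manip.get_obs(); Rp=toolR(5,20); p0,R0=o['tool_pos'],o['ee_rot']
for n,x,z in ((3,-.150,.139),(5,-.147,.100),(5,-.130,.100),(5,-.110,.1)):
    pp=gr(x,-.001,z); plan(pp,Rp,n,p0,R0); print(ik(pp,Rp,o['q'],False)[0].round(2)); p0,R0=pp,Rp
E
```

```text
dist mm 21.85982827171449 rot 0.003940741002289165
[[-2.7, -0.7, -6.7, -0.0, 0.001, 0.0], [-2.7, -0.7, -6.7, -0.0, 0.001, 0.0], [-2.7, -0.7, -6.8, -0.0, 0.001, 0.0]]
[-0.54  0.21  1.8   0.27  0.86 -2.34]
dist mm 39.1152144312159 rot 0.0
[[7.5, 0.0, -2.1, 0.0, 0.0, 0.0], [7.5, 0.0, -2.1, 0.0, 0.0, 0.0], [7.5, 0.0, -2.1, 0.0, 0.0, 0.0], [7.5, 0.0, -2.1, 0.0, 0.0, 0.0], [7.5, 0.0, -2.1, 0.0, 0.0, 0.0]]
[-0.53  0.26  1.86  0.29  0.77 -2.38]
dist mm 17.0 rot 0.0
[[1.2, 0.1, 3.2, 0.0, 0.0, 0.0], [1.2, 0.1, 3.2, 0.0, 0.0, 0.0], [1.2, 0.1, 3.2, 0.0, 0.0, 0.0], [1.2, 0.1, 3.2, 0.0, 0.0, 0.0], [1.2, 0.1, 3.2, 0.0, 0.0, 0.0]]
[-0.51  0.28  1.82  0.28  0.77 -2.35]
dist mm 20.000000000000007 rot 0.0
[[1.4, 0.2, 3.8, 0.0, 0.0, 0.0], [1.4, 0.2, 3.8, 0.0, 0.0, 0.0], [1.4, 0.2, 3.8, 0.0, 0.0, 0.0], [1.4, 0.2, 3.8, 0.0, 0.0, 0.0], [1.4, 0.2, 3.8, 0.0, 0.0, 0.0]]
[-0.49  0.3   1.79  0.27  0.78 -2.31]
```

>>> {"fn": "jog_arm", "kwargs": {"commands": [[-2.7,-0.3,-6.7,0,0,0],[-2.7,-0.3,-6.7,0,0,0],[-2.7,-0.3,-6.7,0,0,0],[7.5,0,-2.1,0,0,0],[7.5,0,-2.1,0,0,0],[7.5,0,-2.1,0,0,0],[7.5,0,-2.1,0,0,0],[7.5,0,-2.1,0,0,0]]}}

```text
t: 21.4
tool_pos: [0.5924, -0.1768, 0.0977]
ee_rot: [[0.344, -0.086, 0.935], [0.03, 0.996, 0.081], [-0.938, 0.0, 0.346]]
ft_force: [0.7, 0.8, -0.2]
finger_gap: -0.0003
```

```bash
python3 st.py; python3 - <<'E'
from h import *
s=snap('wrist','w15'); t=snap('side','s15')
cv2.imwrite('pics/ws15.png',np.hstack([cv2.resize(s['frame'][200:320,210:360,::-1],(400,320),interpolation=0),cv2.resize(t['frame'][140:220,270:370,::-1],(400,320),interpolation=2)]))
o=manip.get_obs()
L=(cloud(load('s15'))-o['tool_pos'])@o['ee_rot']
Q=(wcloud(s,o)-GO)@Rg()
for v in range(236,262,3): print(v,[Q[v,u].round(4).tolist() for u in (272,283,294)])
E
```

```text
21.4 [-1.484e-01 -1.000e-04  9.770e-02] F gr [ 0.76  0.69 -0.2 ] [-0.01  0.18  0.03]
236 [[-0.0621, -0.0124, 0.0009], [-0.0622, -0.0014, 0.0016], [-0.061, 0.0096, 0.0008]]
239 [[-0.0583, -0.0126, 0.0012], [-0.0566, -0.0016, -0.0], [-0.0557, 0.0095, -0.0005]]
242 [[-0.054, -0.0129, 0.0011], [-0.0531, -0.0017, 0.0006], [-0.0534, 0.0094, 0.0014]]
245 [[-0.0497, -0.0131, 0.001], [-0.0485, -0.0019, 0.0002], [-0.048, 0.0094, 0.0002]]
248 [[-0.1744, -0.0023, 0.1342], [-0.1734, 0.0027, 0.1334], [-0.1736, 0.0078, 0.1339]]
251 [[-0.1754, -0.0022, 0.1372], [-0.1748, 0.0028, 0.1368], [-0.1748, 0.0078, 0.1371]]
254 [[-0.177, -0.002, 0.1408], [-0.1757, 0.0028, 0.1397], [-0.176, 0.0077, 0.1401]]
257 [[-0.1765, -0.002, 0.1421], [-0.176, 0.0028, 0.1418], [-0.1764, 0.0076, 0.1424]]
260 [[-0.1781, -0.0019, 0.1455], [-0.1776, 0.0028, 0.1452], [-0.1784, 0.0076, 0.1461]]
```

View pics/ws15.png

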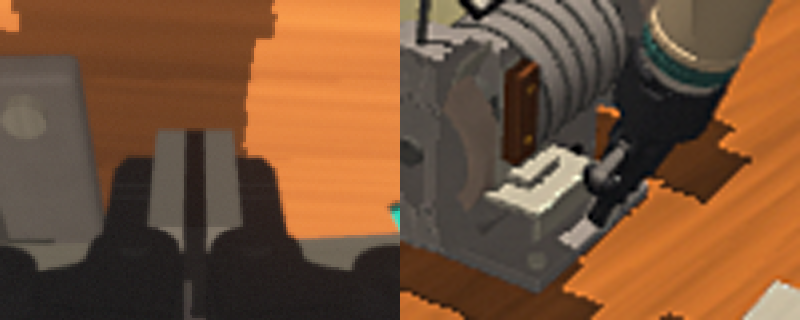

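>>> {"fn": "jog_arm", "kwargs": {"commands": [[0.8,0,2.3,0,0,0],[0.8,0,2.3,0,0,0],[0.8,0,2.3,0,0,0],[0.8,0,2.3,0,0,0],[0.5,0,1.4,0,0,0],[0.5,0,1.4,0,0,0],[0.4,0,1,0,0,0],[0.4,0,1,0,0,0]]}}

```text
t: 22.5
tool_pos: [0.6084, -0.1754, 0.0983]
ee_rot: [[0.344, -0.086, 0.935], [0.03, 0.996, 0.081], [-0.938, 0.0, 0.346]]
ft_force: [-0.5, 0.7, 0.2]
finger_gap: -0.0002
```

```bash
python3 st.py
```

```text
22.5 [-0.1323 -0.0007  0.0983] F gr [-0.43  0.78  0.22] [0.03 0.19 0.02]
```

>>> {"fn": "jog_arm", "kwargs": {"commands": [[0.35,0,1,0,0,0],[0.35,0,1,0,0,0],[0.35,0,1,0,0,0],[0.35,0,1,0,0,0],[0.35,0,1,0,0,0],[0.35,0,1,0,0,0],[0.35,0,1,0,0,0],[0.35,0,1,0,0,0]]}}

```text
t: 23.5
tool_pos: [0.6148, -0.1746, 0.0981]
ee_rot: [[0.34, -0.088, 0.936], [0.03, 0.996, 0.082], [-0.94, 0.0, 0.342]]
ft_force: [-3.8, -0.8, 2.8]
finger_gap: -0.0003
```

```bash
python3 st.py
```

```text
23.5 [-0.1258 -0.0007  0.0981] F gr [-3.92 -0.3   2.83] [-0.14  0.6   0.02]
```

>>> {"fn": "jog_arm", "kwargs": {"commands": [[0.4,0,1.1,0,0,0],[0.4,0,1.1,0,0,0],[0.4,0,1.1,0,0,0],[0.4,0,1.1,0,0,0],[0.4,0,1.1,0,0,0],[0.4,0,1.1,0,0,0],[0.4,0,1.1,0,0,0],[0.4,0,1.1,0,0,0]]}}

```text
t: 24.5
tool_pos: [0.6234, -0.1735, 0.098]
ee_rot: [[0.338, -0.089, 0.937], [0.031, 0.996, 0.083], [-0.941, 0.0, 0.34]]
ft_force: [-5.2, -1.8, 5.1]
finger_gap: 0.0003
```

```bash
python3 st.py;  python3 - <<'E'
from h import *
t=snap('side','s16')
cv2.imwrite('pics/s16c.png',cv2.resize(t['frame'][130:220,265:365,::-1],None,fx=6,fy=6,interpolation=2))
E
```

```text
24.5 [-0.1172 -0.0007  0.098 ] F gr [-5.35 -1.09  5.06] [-0.12  0.8   0.01]
```

View pics/s16c.png

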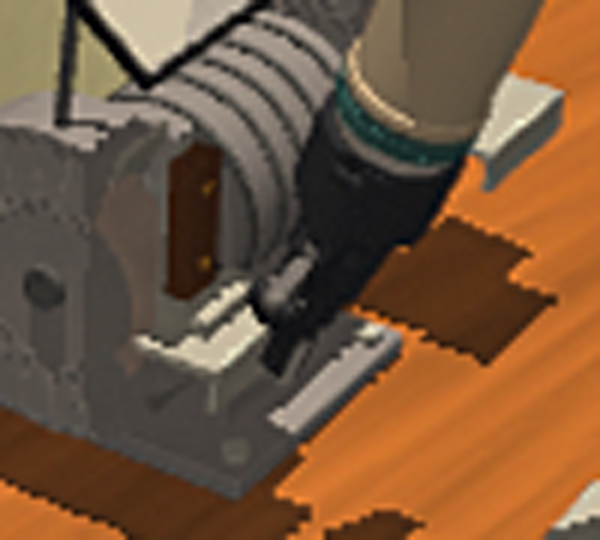

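>>> {"fn": "jog_arm", "kwargs": {"commands": [[0.4,0,0.9,0,0,0],[0.4,0,0.9,0,0,0],[0.4,0,0.9,0,0,0],[0.4,0,0.9,0,0,0],[0.3,0,0.7,0,0,0],[0.3,0,0.7,0,0,0],[0.3,0,0.7,0,0,0],[0.3,0,0.7,0,0,0]]}}

```text
t: 25.55
tool_pos: [0.6259, -0.1731, 0.098]
ee_rot: [[0.331, -0.092, 0.939], [0.03, 0.996, 0.087], [-0.943, -0.0, 0.332]]
ft_force: [-7.7, -1.4, 6.4]
finger_gap: -0.0001
```

```bash
python3 st.py;  python3 - <<'E'
from h import *
t=snap('side','s17'); cv2.imwrite('pics/s17c.png',cv2.resize(t['frame'][130:220,265:365,::-1],None,fx=6,fy=6,interpolation=2))
for n in ('s12','s16','s17'):
    Q=(cloud(load(n))-GO)@Rg()
    h=(abs(Q[...,2]-.215)<.03)&(abs(Q[...,1])<.03)&(Q[...,0]>-.115)&(Q[...,0]<-.06); print(n,np.percentile(Q[h][:,0],[5,20,50]).round(4))
    m=(abs(Q[...,2]-.153)<.005)&(Q[...,1]>.025)&(Q[...,1]<.042)&(Q[...,0]>-.15)&(Q[...,0]<-.04); print('  rest',np.percentile(Q[m][:,0],[0,5,20]).round(4))
E
```

```text
25.55 [-0.1147 -0.0007  0.098 ] F gr [-7.84 -0.41  6.45] [-0.18  0.9  -0.07]
s12 [-0.0957 -0.0938 -0.0905]
  rest [-0.1346 -0.1319 -0.1238]
s16 [-0.0849 -0.0829 -0.0797]
  rest [-0.1214 -0.1197 -0.1126]
s17 [-0.0845 -0.083  -0.0804]
  rest [-0.1201 -0.1178 -0.1121]
```

View pics/s17c.png

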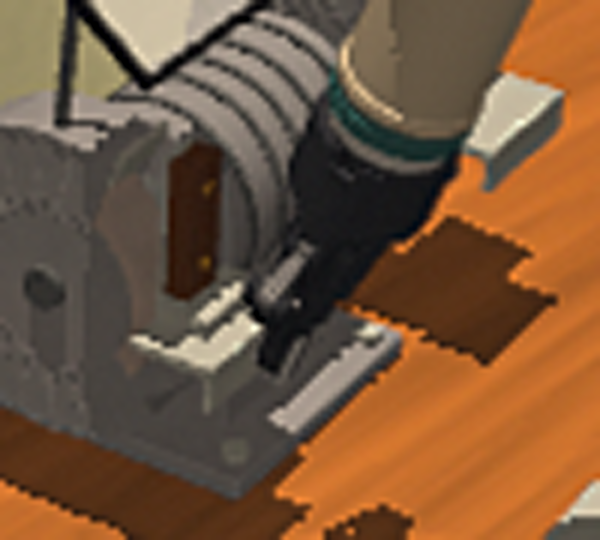

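>>> {"fn": "jog_arm", "kwargs": {"commands": [[0.1,0,1,0,0,0],[0.2,0,1,0,0.002,0],[0.2,0,1,0,0.002,0],[0.2,0,1,0,0.002,0],[0.2,0,1,0,0.002,0],[0.2,0,1,0,0.002,0],[0.2,0,1,0,0.002,0],[0.2,0,1,0,0.002,0]]}}

```text
t: 26.6
tool_pos: [0.6246, -0.1733, 0.0978]
ee_rot: [[0.301, -0.097, 0.949], [0.028, 0.995, 0.093], [-0.953, -0.001, 0.303]]
ft_force: [-8.0, -2.0, 5.4]
finger_gap: 0.0001
```

```bash
python3 st.py;  python3 - <<'E'
from h import *
t=snap('side','s18'); cv2.imwrite('pics/s18c.png',cv2.resize(t['frame'][130:220,265:365,::-1],None,fx=6,fy=6,interpolation=2))
for n in ('s17','s18'):
    Q=(cloud(load(n))-GO)@Rg()
    h=(abs(Q[...,2]-.215)<.03)&(abs(Q[...,1])<.03)&(Q[...,0]>-.115)&(Q[...,0]<-.06); print(n,np.percentile(Q[h][:,0],[5,20,50]).round(4))
    m=(abs(Q[...,2]-.153)<.005)&(Q[...,1]>.025)&(Q[...,1]<.042)&(Q[...,0]>-.15)&(Q[...,0]<-.04); print('  rest',np.percentile(Q[m][:,0],[0,5,20]).round(4))
E
```

```text
26.6 [-0.116  -0.0007  0.0978] F gr [-8.23 -0.93  5.43] [-0.3   1.05 -0.08]
s17 [-0.0845 -0.083  -0.0804]
  rest [-0.1201 -0.1178 -0.1121]
s18 [-0.0845 -0.0828 -0.0796]
  rest [-0.1183 -0.1168 -0.1083]
```

```bash
python3 - <<'E'
from h import *
t=snap('wrist','w18'); cv2.imwrite('pics/w18c.png',cv2.resize(t['frame'][210:360,190:390,::-1],None,fx=4,fy=4,interpolation=0))
t=snap('top','t18'); cv2.imwrite('pics/t18c.png',cv2.resize(t['frame'][120:220,310:400,::-1],None,fx=6,fy=6,interpolation=2))
E
```

```text
(no output)
```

View pics/w18c.png

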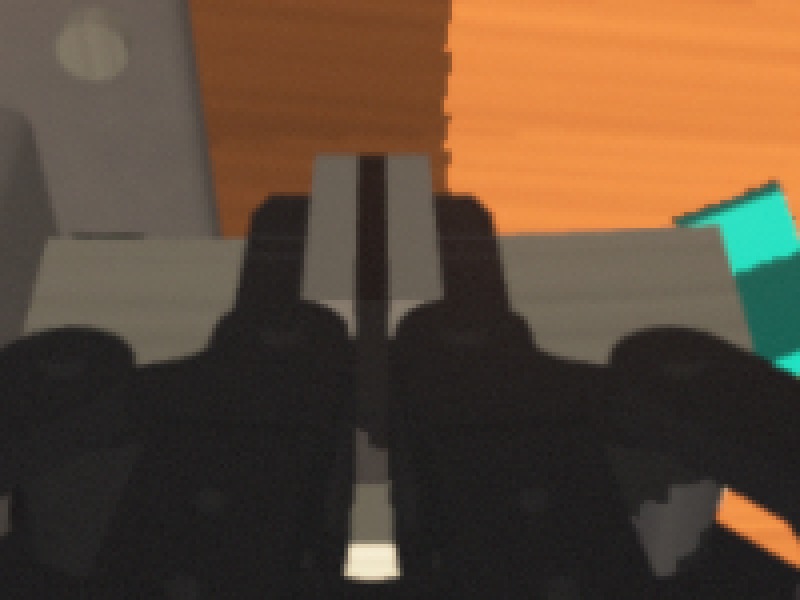

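View pics/t18c.png

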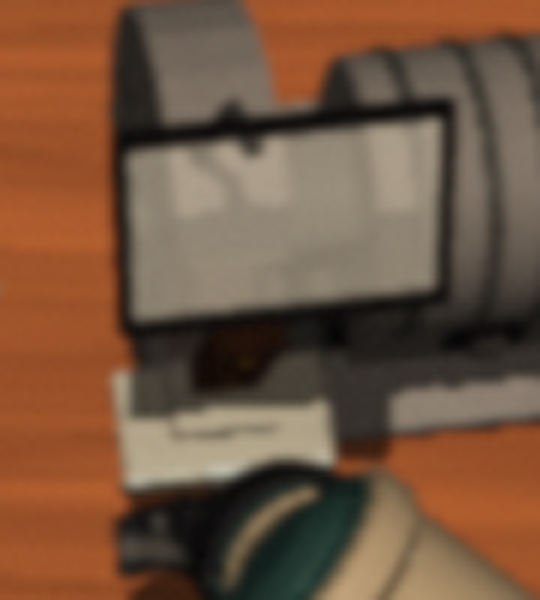

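View pics/s18c.png

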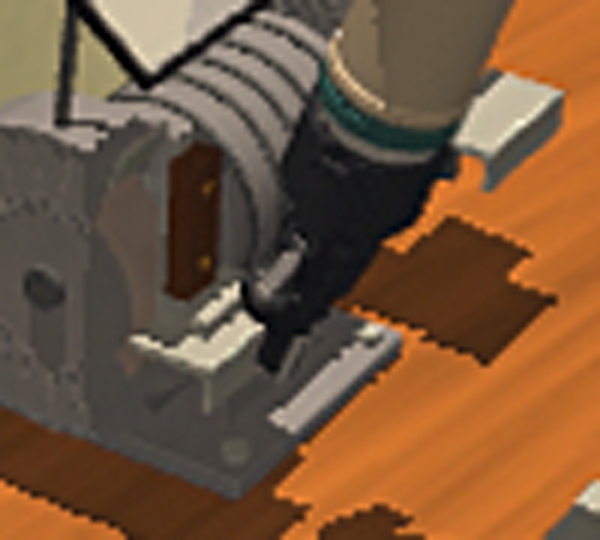

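```bash
python3 - <<'E'
from h import *
s=load('top0');f=210/np.tan(np.radians(float(s['fovy']))/2)
def back(u,v,z):
    d=s['R'].T@np.array([(u-s['cx'])/f,(v-s['cy'])/f,1]); c=-s['R'].T@s['t']; return c+d*(z-c[2])/d[2]
for n in('top0','t14','t18'):
    g=cv2.cvtColor(load(n)['frame'],cv2.COLOR_RGB2GRAY).astype(float); xs=[]
    for u in range(333,344):
        v=np.arange(190,212,.1); c=cv2.GaussianBlur(np.interp(v,np.arange(420),g[:,u])[:,None],(1,21),6)[:,0]; i=(-np.gradient(c)).argmax(); xs.append(((back(u,v[i],.153)-GO)@Rg())[0])
    print(n,np.round(xs,4),np.median(xs).round(4))
for n in('t14','t18'):
    Q=(cloud(load(n))-GO)@Rg(); h=(Q[...,2]>.225)&(Q[...,2]<.26)&(abs(Q[...,1])<.02)&(Q[...,0]>-.115)&(Q[...,0]<-.05); print(n,h.sum(),np.percentile(Q[h],[2,50,98],axis=0).round(4).tolist())
s=load('w18'); o=manip.get_obs()
from fitw import rest_from_px
c=lambda u,v:(190+u/4,210+v/4)
# bottom lip edge at z=.127: (50,238),(720,226)
print(((rest_from_px(s,o,c(50,238),c(720,228),.127)-GO)@Rg()).round(4))
s=load('w14')
E
```

```text
top0 [-0.1345 -0.1351 -0.1348 -0.1343 -0.1343 -0.1346 -0.1344 -0.1344 -0.1347
 -0.1347 -0.135 ] -0.1346
t14 [-0.135  -0.1353 -0.1356 -0.1356 -0.1354 -0.1351 -0.1352 -0.1349 -0.1349
 -0.1352 -0.1352] -0.1352
t18 [-0.1192 -0.1187 -0.1182 -0.118  -0.1183 -0.1183 -0.1186 -0.1188 -0.1189
 -0.1191 -0.1189] -0.1187
t14 122 [[-0.0946, -0.013, 0.2277], [-0.0858, 0.0015, 0.2437], [-0.0746, 0.0141, 0.2479]]
t18 77 [[-0.084, -0.012, 0.2277], [-0.0797, 0.0016, 0.244], [-0.0722, 0.0143, 0.2484]]
[[-0.1162 -0.0431  0.127 ]
 [-0.1153  0.0478  0.127 ]]
```

>>> {"fn": "jog_arm", "kwargs": {"commands": [[0.2,0,1.1,0,0,0],[0.2,0,1.1,0,0,0],[0.2,0,1.2,0,0,0],[0.2,0,1.2,0,0,0],[0.2,0,1.3,0,0,0],[0.2,0,1.3,0,0,0],[0.2,0,1.3,0,0,0],[0.2,0,1.3,0,0,0]]}}

```text
t: 27.75
tool_pos: [0.6238, -0.1734, 0.0979]
ee_rot: [[0.283, -0.102, 0.954], [0.027, 0.995, 0.098], [-0.959, -0.002, 0.284]]
ft_force: [-7.3, -1.6, 5.0]
finger_gap: 0.0002
```

```bash
python3 st.py; python3 - <<'E'
from h import *
o=manip.get_obs(); print('tip',((o['tool_pos']-.043*o['ee_rot'][:,0]-GO)@Rg()).round(4),o['ee_rot'].round(3)[:,0])
snap('top','t19'); s=load('top0');f=210/np.tan(np.radians(float(s['fovy']))/2)
def back(u,v,z):
    d=s['R'].T@np.array([(u-s['cx'])/f,(v-s['cy'])/f,1]); c=-s['R'].T@s['t']; return c+d*(z-c[2])/d[2]
for n in('t18','t19'):
    g=cv2.cvtColor(load(n)['frame'],cv2.COLOR_RGB2GRAY).astype(float); xs=[]
    for u in range(333,344):
        v=np.arange(190,212,.1); c=cv2.GaussianBlur(np.interp(v,np.arange(420),g[:,u])[:,None],(1,21),6)[:,0]; i=(-np.gradient(c)).argmax(); xs.append(((back(u,v[i],.153)-GO)@Rg())[0])
    print(n,np.median(xs).round(4))
E
```

```text
27.75 [-0.1167 -0.0007  0.0979] F gr [-7.41 -0.62  5.  ] [-0.22  1.07 -0.01]
tip [-0.129  -0.0003  0.1391] [ 0.283  0.027 -0.959]
t18 -0.1187
t19 -0.1187
```

>>> {"fn": "jog_arm", "kwargs": {"commands": [[0,0,1.3,0,-0.006,0],[0,0,1.3,0,-0.006,0],[0,0,1.3,0,-0.006,0],[0,0,1.3,0,-0.006,0],[0,0,1.3,0,-0.006,0],[0,0,1.3,0,-0.006,0],[0,0,1.3,0,-0.006,0],[0,0,1.3,0,-0.006,0]]}}

```text
t: 28.8
tool_pos: [0.6251, -0.1732, 0.098]
ee_rot: [[0.313, -0.106, 0.944], [0.032, 0.994, 0.102], [-0.949, -0.002, 0.315]]
ft_force: [-6.7, -2.2, 4.8]
finger_gap: 0.0001
```

```bash
cat > chk.py <<'E'
from h import *
import sys
o=manip.get_obs(); print('tip',((o['tool_pos']-.043*o['ee_rot'][:,0]-GO)@Rg()).round(4),o['ee_rot'].round(3)[:,0])
snap('top',sys.argv[1]); s=load('top0');f=210/np.tan(np.radians(float(s['fovy']))/2)
def back(u,v,z):
    d=s['R'].T@np.array([(u-s['cx'])/f,(v-s['cy'])/f,1]); c=-s['R'].T@s['t']; return c+d*(z-c[2])/d[2]
for n in(sys.argv[1],):
    g=cv2.cvtColor(load(n)['frame'],cv2.COLOR_RGB2GRAY).astype(float); xs=[]
    for u in range(333,344):
        v=np.arange(190,212,.1); c=cv2.GaussianBlur(np.interp(v,np.arange(420),g[:,u])[:,None],(1,21),6)[:,0]; i=(-np.gradient(c)).argmax(); xs.append(((back(u,v[i],.153)-GO)@Rg())[0])
    print(n,np.median(xs).round(4))
E
python3 st.py; python3 chk.py t20
```

```text
28.8 [-0.1155 -0.0007  0.098 ] F gr [-6.88 -1.32  4.75] [-0.27  0.96 -0.03]
tip [-0.129  -0.0003  0.1388] [ 0.313  0.032 -0.949]
t20 -0.1188
```

>>> {"fn": "jog_arm", "kwargs": {"commands": [[0.3,0,1.6,0,-0.008,0],[0.3,0,1.7,0,-0.008,0],[0.3,0,1.8,0,-0.008,0],[0.3,0,1.8,0,-0.008,0],[0.3,0,1.8,0,-0.008,0],[0.3,0,1.8,0,-0.008,0],[0.3,0,1.8,0,-0.008,0],[0.3,0,1.8,0,-0.008,0]]}}

```text
t: 29.85
tool_pos: [0.6271, -0.173, 0.098]
ee_rot: [[0.354, -0.113, 0.928], [0.038, 0.994, 0.107], [-0.934, -0.003, 0.356]]
ft_force: [-9.9, -3.6, 6.1]
finger_gap: 0.0002
```

```bash
python3 st.py; python3 chk.py t21
```

```text
29.85 [-0.1135 -0.0007  0.098 ] F gr [-10.25  -2.31   6.09] [-0.3   1.17 -0.05]
tip [-0.1288 -0.0004  0.1382] [ 0.354  0.038 -0.934]
t21 -0.1186
```

The rest stays put under 10 N, though it slid at about 5 N, so the blade is nipped. I back the fingers off.

>>> {"fn": "jog_arm", "kwargs": {"commands": [[-0.4,0,-1,0,0,0],[-1,0,-3,0,0,0],[-4,0,-10,0,0,0],[-7,0,-18,0,0,0],[-9,0,-24,0,0,0],[-12,0,-20,0,0,0],[-24,0,-14,0,-0.03,0],[-24,0,-14,0,-0.03,0]]}}

```text
t: 30.9
tool_pos: [0.4954, -0.1861, 0.135]
ee_rot: [[0.412, -0.114, 0.904], [0.045, 0.993, 0.105], [-0.91, -0.002, 0.414]]
ft_force: [-0.3, 0.3, -0.2]
finger_gap: -0.0001
```

```bash
python3 st.py; python3 chk.py t22; python3 - <<'E'
from h import *
s=snap('wrist','w22'); t=snap('side','s22')
cv2.imwrite('pics/s22c.png',cv2.resize(t['frame'][100:220,250:370,::-1],None,fx=5,fy=5,interpolation=2))
E
```

```text
30.9 [-0.2457  0.003   0.135 ] F gr [-0.26  0.32 -0.21] [-0.    0.22 -0.05]
tip [-0.2636  0.0033  0.1741] [ 0.412  0.045 -0.91 ]
t22 -0.1188
```

View pics/w22.png

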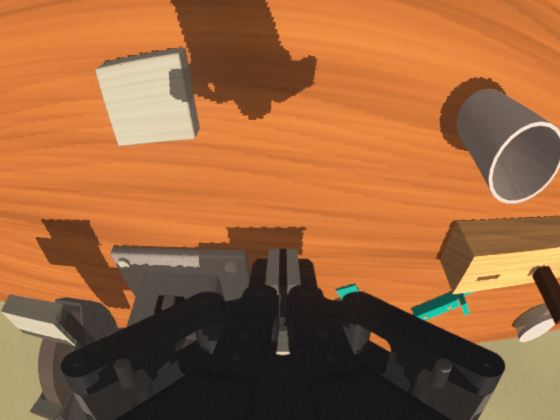

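View pics/s22c.png

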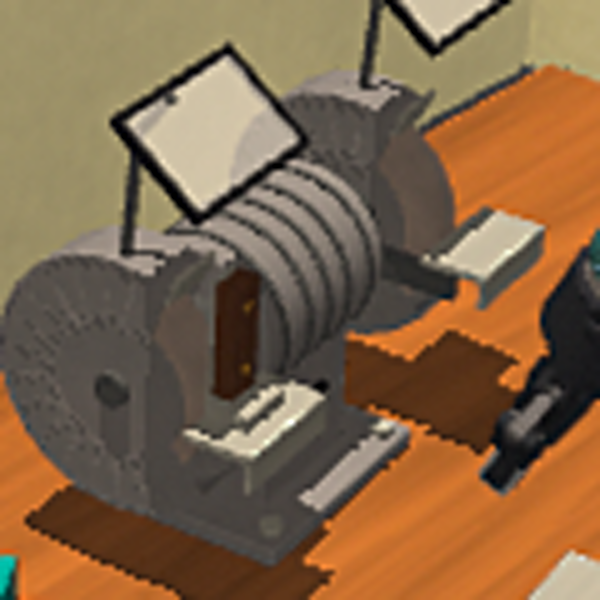

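```bash
python3 - <<'E'
from h import *
from kin import ik
o=manip.get_obs(); pp=gr(-.17,.0,.31); R=toolR(7,32); plan(pp,R,8); print(ik(pp,R,o['q'],False)[0].round(2))
E
```

```text
dist mm 190.23751573293472 rot 0.1314612433126263
[[-15.9, -0.2, 17.6, -0.001, -0.016, 0.001], [-15.7, -0.2, 17.9, -0.001, -0.016, 0.001], [-15.4, -0.2, 18.2, -0.001, -0.016, 0.001], [-15.1, -0.2, 18.4, -0.001, -0.016, 0.001], [-14.8, -0.2, 18.6, -0.001, -0.016, 0.001], [-14.4, -0.2, 18.9, -0.001, -0.016, 0.001], [-14.1, -0.2, 19.1, -0.001, -0.016, 0.001], [-13.8, -0.2, 19.3, -0.001, -0.016, 0.001]]
[-0.69 -0.    1.71  0.45  1.08 -2.52]
```

>>> {"fn": "jog_arm", "kwargs": {"commands": [[-16,0,17,0,-0.016,0],[-16,0,17,0,-0.016,0],[-16,0,18,0,-0.016,0],[-15,0,18,0,-0.016,0],[-15,0,18,0,-0.016,0],[-15,0,18,0,-0.016,0],[-14,0,18,0,-0.016,0],[-14,0,18,0,-0.016,0]], "grip": 0.7}}

```text
t: 32.05
tool_pos: [0.5688, -0.1771, 0.3071]
ee_rot: [[0.521, -0.111, 0.846], [0.062, 0.994, 0.093], [-0.851, 0.004, 0.525]]
ft_force: [0.6, -0.6, 0.3]
finger_gap: 0.0597
```

```bash
python3 st.py; python3 chk.py t23; python3 - <<'E'
from h import *
s=snap('wrist','w23'); t=snap('side','s23')
cv2.imwrite('pics/w23c.png',cv2.resize(s['frame'][60:240,200:380,::-1],None,fx=3.3,fy=3.3,interpolation=0))
cv2.imwrite('pics/w23.png',s['frame'][:,:,::-1])
E
```

```text
32.05 [-0.1718  0.0025  0.3071] F gr [ 0.51 -0.67  0.34] [-0.07  0.27  0.01]
tip [-0.1944  0.0028  0.3437] [ 0.521  0.062 -0.851]
t23 -0.119
```

View pics/w23c.png

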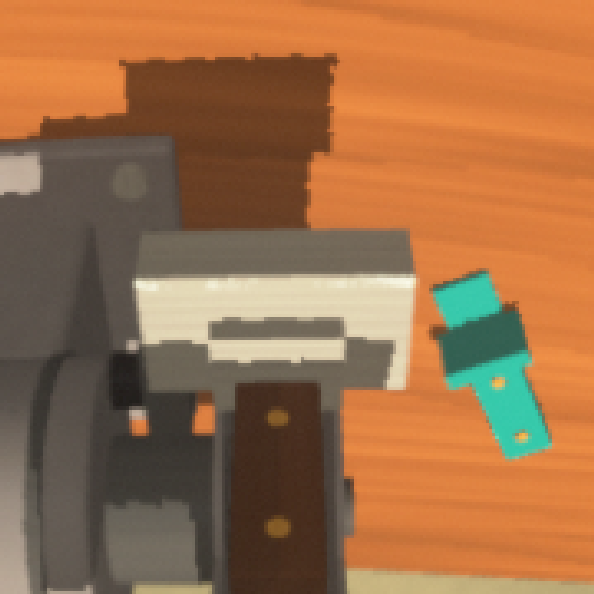

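View pics/s23.png

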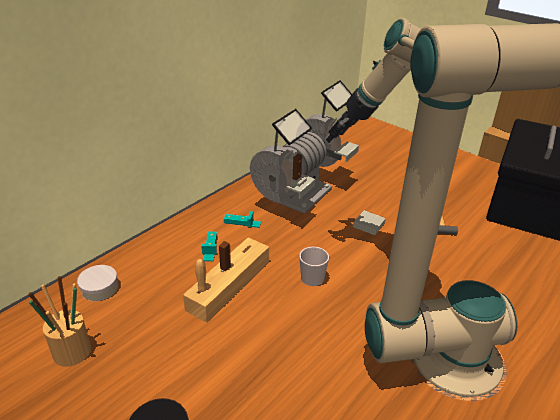

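The picture shows the gauge upright and square, centred on the rest. The foot's near edge at crop v≈320 lies about 18 mm behind the lip edge at v≈280. That is where it must be when the blade is against the rest's edge (50−32 mm). The tools, pot and block are where they were.

```bash
python3 -c "
from rig import manip; print(manip.hand_in())"
```

```text
the job is handed in; nothing more can be done
None
```

The gauge is upright in the gap, its foot on the rest and its blade nipped between rest and wheel. The job is handed in with the arm clear, at about 32 s of the 59 s allowed. No verdict was reported.

**What I did:** I took the gauge from the tool block and brought it in low under the shield, leaning back. I lowered it until the foot touched the rest and let go. Then I pushed the rest's lip with shut fingers.

**Last checks:**
- **Travel:** the rest moved about 16 mm. The gauge rode along for about 10.6 mm before the blade met the wheel, and the rest then closed up to the blade.
- **Nip:** the rest slid at about 5 N but stayed put at about 10 N. That puts roughly 5 to 6 N on the stone, by difference rather than measured there.
- **Position:** the last wrist picture shows the gauge square and centred, and the foot lies where it should with the blade against the rest's edge.
- **Surroundings:** the file, scraper, quench pot and bench block look unmoved in the last pictures, and I saw no contact with the shield.

**What disagreed:**
- **Fingertips:** both cameras showed the shut fingertips about 43 mm short of the reported TCP. My first push passed above the rest without touching it and had to be redone lower. The gauge was also gripped higher on its handle than I planned.
- **Last joint:** on the way to the rest it came right up to its -2.7 rad limit once. I then kept the tilt smaller.
- **Grinder position:** my first estimate was about 6 mm off, and I corrected it before lowering the gauge.

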